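# Brace the tablet jar and unscrew its tight cap

### The arm

A 6-joint arm with a two-finger parallel gripper is mounted at the origin on a cart in front of the work surface, level with it; the furniture and walls round the work are solid. World frame = base frame: x ahead of the robot, y to its left, z up, the work surface at z = 0. Lengths are in m, angles in degrees, forces in N, time in s.
With the tool pointing down it reaches from about 0.25 to 0.725 m from the base axis. Payload 9.7 kg.
Tool frame: the origin (TCP) lies at the centre of the arm's flange, where the gripper is bolted on; the fingertips stand 173 mm ahead of it and the grasp point (between the pads) lies bot.grip_depth ahead of it (bot.grip_depth is the distance from the TCP to the grasp point, in m); z points along the fingers, y is the direction in which the jaws open and shut (so a half turn about z gives the same grasp; the last joint's range is limited). The gripper opens to 85 mm and grips with 20 to 120 N. Pads are 22 mm wide; open, the fingers measure 114 mm over their backs; the gripper's body (76 mm by 85 mm) begins 54 mm behind the grasp point. The pads swing forward as they close: fully open they stand 13 mm farther back than shut.
Start: joints at [-74.828, 4.979, 10.078, 95.1, 0, 90], TCP at [0.144, -0.531, 0.405] pointing down, gripper open.
Joint ranges: [-179.16, 179.16], [-48.56, 103.87], [-65.8, 70.77], [-126.05, 130.52], [-82.76, 87.17], [-180, 180]. Speed limits (degrees/s): [127.2, 127.2, 147.25, 180, 180, 180].

### API

Orientations are given as [roll, pitch, yaw] about the fixed x, y, z axes, in that order (R = Rz(yaw) Ry(pitch) Rx(roll)).
In Python, from workcell import status, viewer, bot gives the robot as it stands. The module is installed in compiled form; this text tells all that it offers.
- The arm moves only by the tool move_arm, never from a script. Its argument "commands" is a list of rows, each an object with "claw": the gripper's target within -1 to 1 (fully open at 1, half-way at 0, shut at -1); "travel": the shift along the tool's x, y, z in cm, a list of three; "turn": the turn about the tool's z in degrees. A call has 1 to 5 rows; each row shifts and turns the commanded pose from where the row before left it, along the tool's axes as they then stand; what a row does not reach is not made up. A row lasts 1/12 s, in which the tool goes at most 41.7 mm and 7.16 degrees, less where a joint would pass 70% of its speed; a pose out of reach is approached as far as the arm can. A call is refused whole if a number of a shift passes 4.17 or a number of a turn 7.16, either way. A call with a gripper value outside its range is refused whole. The fingers move at their own pace and stop on an object; "squeeze" is the grip in N (left out, the last holds). Time passes only in rows, so rows that do not move let the fingers close. It gives the time, the measured TCP pose, the force and the opening at its end, in the units of the state.
- status.get_obs(): the state, without advancing time (a new reading comes with each control period).
- viewer.camera(name): name is "scene" or "top" or "wrist"; returns the picture (420x560x3 uint8, blue, green, red); there is no depth.
- viewer.camera_params(name): a dict with "camera_matrix" (3x3 intrinsics, pixels), "D" ([k1, k2, p1, p2, k3] as OpenCV has them; the pictures are not rectified), "xyz" and "rotation" of the camera in the world. Camera axes: x right, y up, looking along -z (the intrinsics and any distortion apply to the point x, -y, -z); pixel columns grow to the right and rows downward; lengths in m; the calibration is good to about 2 mm. A picture is of the moment at which its call begins: read the wrist's pose just before it. camera_params takes no time and is no camera call; for the wrist camera it gives the pose at the moment of the call.
- bot.job_done(): hands the job in, once; it reports no verdict.
The state is a dict: "time": time; "q": joint angles; "qd": joint speeds; "joint_efforts": joint torques, N m; "ee_pos": TCP position; "tcp_rot": TCP orientation; "wrist_force": force on the tool from outside, world axes, zero at the start; "torque": the same for the moment, N m; "opening": finger opening in m.
Only numpy, scipy, OpenCV 4.12 (cv2) and the standard library are available. Lean on these libraries where they do the work, as an engineer would, in place of code of your own. Each camera call takes 0.05 s, during which the arm holds its last target.

### The job

Set the closed jar of laundry tablets fully down into the square socket of the wooden brace, then unscrew its tight blue cap (counter-clockwise, until the white bar meets the red corners) and lift it straight off while the jar stays seated. Finish still holding the cap level in the gripper, over the jar and clear of it, a finger's breadth or two above the mouth; do not put it down or let go. Leave everything else standing where it is.

Things in the scene. Friction and masses are not known exactly. Their poses are not given: they have to be found in the camera images.
- jar: Loose jar of laundry tablets: clear square body 60x60 mm, 62 high, then a round white neck (46 across) up to 86 mm, hidden by the cap; with cap about 0.36 kg. Origin: centre of underside, z up, x and y square to its sides. A sprung rubber seal in the mouth pushes the cap up with 9 N and keeps it tight (about 0.25 N m to turn); with the cap off the seal stands up to 93.5 mm.
- jar_mark (a point): Red mark on the shoulder at one corner of the jar, at +45 degrees in the jar's frame, 62 mm above its underside; the opposite corner has the same mark. The cap is free when its white bar points to the two red corners (cap yaw = jar yaw + 45 degrees, or half a turn from that).
- cap: Blue round ribbed screw cap, 62 mm across, 28 high, 0.06 kg. Origin: centre of its lower edge, z up; x along the white bar across its top. Screwed on, its lower edge is 66 to 68 mm above the jar's underside, and the jar can be carried by it. Seen from above it unscrews counter-clockwise, 1.5 to 2.2 rad from the start (regrasp as needed); it stays where it was turned to.
- cap_top (a point): Centre of the cap's top face, 28 mm above its lower edge. Turning out raises the cap about 2 mm. Within 0.25 rad of the red corners it is free and lifts straight off; 0.33 rad past them is a hard stop. Before that, pulling up only lifts the jar.
- brace: Jar brace: wooden block 116x116 mm, 38 high, screwed down. Square socket 65 mm wide, 30 deep, in the middle of its top, mouth chamfered by 4 mm; it keeps the jar from turning. A seated jar's underside is 8 mm above the worktop. The jar fits at any of the four quarter turns. Origin: centre of the block's underside; x and y square to its sides.
- tap_top (a point): Top of the fixed chrome wall tap over the sink, 236 mm above the worktop; the tap reaches 0.24 m out from the wall at its lowest 130 mm up. The wall is upright, faces the robot at x = 0.72 m and runs from y = 0.49 to y = -0.45: a wide swing of the arm strikes it, so cross from left to right high and close in (x about 0.4 m). Not part of the job.
- wax_pot: Bystander: low round pot, ochre lid and white base, 62 across, 35 high mm. Origin: centre of its underside.
- thread_0: Bystander: red cotton reel, 31 across, 43 high mm. Origin: centre of its underside.
- thread_1: Bystander: blue cotton reel, 31 across, 43 high mm. Origin: centre of its underside.
- masking_tape: Bystander: roll of pale yellow tape lying flat, 100 across, 25 high mm. Origin: centre of its underside.
- tape_measure: Bystander: dark grey pocket tape measure, 29x65x64 mm. Origin: centre of its underside.
- stain_dropper: Bystander: small brown dropper bottle with black bulb, 33 across, 102 high mm. Origin: centre of its underside.
- candle_jar: Bystander: glass with pale green candle, 76 across, 90 high mm. Origin: centre of its underside.
Things that resemble listed ones, but are neither listed nor needed, are in the scene too. Several things have the shape of the cap; the one meant has the colours described above.

How it is judged (in metres and radians):
On the way:
1. the jar, with its cap still on, is seated in the brace (horizontal distance between jar and brace below 0.008 m and z of jar in the frame of brace below 0.013 m and angle between jar's own z axis and vertical below 0.08 rad and z of cap in the frame of jar below 0.075 m), for 0.2 s.
At the end, for the whole second after the job is handed in: Jar upright (0.08 rad) in the brace, within 8 mm of its middle and 5 mm of the socket floor; cap held by the fingers (over 1 N), touching neither jar nor brace, level (0.25 rad), within 25 mm of the jar's axis, lower edge 94 to 160 mm above the jar's underside; both at rest (horizontal distance between jar and brace below 0.008 m and z of jar in the frame of brace below 0.013 m and angle between jar's own z axis and vertical below 0.08 rad and z of cap in the frame of jar between 0.094 and 0.16 m and horizontal distance between cap and jar below 0.025 m and angle between cap's own z axis and vertical below 0.25 rad and contact force between the fingers and cap above 1 N and contact force between cap and jar below 0.05 N and contact force between cap and brace below 0.05 N and linear speed of each of cap, jar below 0.03 m/s); the arm keeps its last pose, push and grip.
It fails at once if the jar is knocked over (angle between jar's own z axis and vertical above 0.7 rad).
It fails at once if a bystander is moved more than 40 mm or knocked over (distance of any of wax_pot, thread_0, thread_1, masking_tape, tape_measure, stain_dropper, candle_jar from where it was at the start of the episode above 0.04 m or angle between any of wax_pot, thread_0, thread_1, masking_tape, tape_measure, stain_dropper, candle_jar's own z axis and vertical above 0.6 rad).
It also fails if it takes over 58 s, if anything falls off the work surface, if the arm or the gripper's body presses on something with over 40 N, if the wrist force passes 120 N, or if a joint passes its speed limit or range.

## Working session

There is one attempt and no reset: what is moved stays moved. The work goes in short steps, Python scripts to look and compute and a tool call to move; the robot and the scene stay as the last step left them, time stands still between calls to the robot, and variables do not carry over. Pictures are saved under pics/ and viewed, and the job is handed in when it is done.

Besides the shell and the picture viewer there is one more tool, called by a JSON object that holds its "op" and its "data". move_arm: Moves the arm, as the interface text tells. Its arguments: {"type":"object","properties":{"commands":{"type":"array"},"squeeze":{"type":"number"}},"required":["commands"]}

```bash
mkdir -p pics; ls; python3 - <<'E'
from workcell import status, viewer, bot
import cv2
print(status.get_obs()); print(bot.grip_depth)
for n in ["scene","top","wrist"]:
    p=viewer.camera_params(n); print(n,p)
    cv2.imwrite(f"pics/{n}0.png",viewer.camera(n))
E
```

```text
pics
{'time': 0.0, 'q': array([-7.48301437e+01,  5.01213413e+00,  1.00331478e+01,  9.50999775e+01,
       -1.32498821e-03,  8.99994959e+01]), 'qd': array([ 0.20013262,  0.01961279,  0.01957901, -0.07264524, -0.03170634,
       -0.04917015]), 'joint_efforts': array([-1.17470539e-03, -5.20390248e+01,  4.64798498e+01,  1.63979887e-02,
        2.33304951e-05,  2.90716102e-06]), 'ee_pos': array([ 0.14392224, -0.53083531,  0.40396129]), 'tcp_rot': array([-1.79921036e+02,  1.32429224e-03,  1.51703622e+01]), 'wrist_force': array([-0.88433498, -0.15731266,  0.41714384]), 'torque': array([0.0340253 , 0.00176983, 0.00042772]), 'opening': 0.08544239637571967}
0.1547
scene {'camera_matrix': array([[417.93725353,   0.        , 282.76933985],
       [  0.        , 417.93725353, 204.66442975],
       [  0.        ,   0.        ,   1.        ]]), 'D': array([-0.01107493,  0.        ,  0.        ,  0.        ,  0.        ]), 'xyz': array([0.01299369, 0.59459929, 0.88052582]), 'rotation': array([  50.41130225,    0.31162009, -149.17051443])}
top {'camera_matrix': array([[456.12169022,   0.        , 285.21862376],
       [  0.        , 456.12169022, 206.9488135 ],
       [  0.        ,   0.        ,   1.        ]]), 'D': array([-0.06631642,  0.        ,  0.        ,  0.        ,  0.        ]), 'xyz': array([-0.12243747,  0.0287883 ,  1.67904106]), 'rotation': array([  23.1617231 ,   -0.28977998, -107.63712147])}
wrist {'camera_matrix': array([[375.0072263 ,   0.        , 278.25866171],
       [  0.        , 375.0072263 , 205.61546584],
       [  0.        ,   0.        ,   1.        ]]), 'D': array([0.01852581, 0.        , 0.        , 0.        , 0.        ]), 'xyz': array([ 0.21620243, -0.51192115,  0.37246826]), 'rotation': array([-1.68798508e+01,  2.20280355e-02, -7.48083984e+01])}
```

View pics/scene0.png

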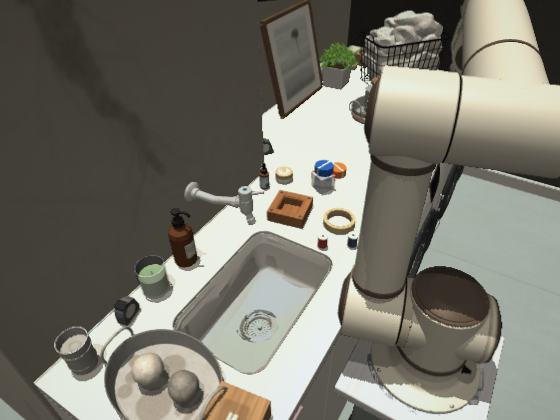

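View pics/top0.png

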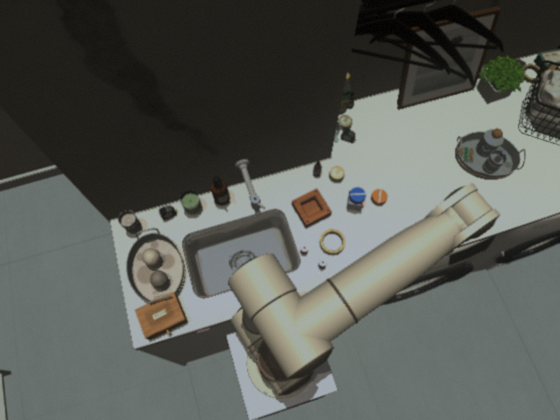

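View pics/wrist0.png

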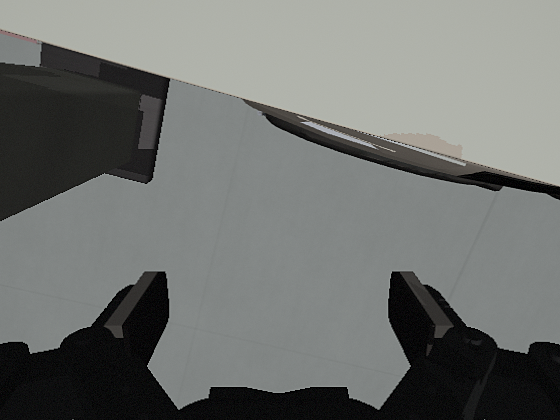

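In both fixed views, the candidates for the cap are:
- blue cap with white bar on the square clear body, scene (323,167) / top (357,195)
- orange disc, scene (339,169) / top (379,197)
- ochre pot, scene (285,174) / top (337,173)

The blue one fits the description. The brace is at scene (290,208) / top (311,208). I'll check the choice in close crops.

```bash
cat > h.py <<'E'
import numpy as np, cv2
from scipy.spatial.transform import Rotation as R
def ray(p,uv):
    u=cv2.undistortPoints(np.array([[uv]],float),p["camera_matrix"],p["D"])[0,0]
    r=R.from_euler('xyz',p["rotation"],degrees=True)
    return np.array(p["xyz"]),r.apply([u[0],-u[1],-1])
def plane(p,uv,z):
    o,d=ray(p,uv); return o+d*(z-o[2])/d[2]
def tri(p1,uv1,p2,uv2):
    a,d=ray(p1,uv1);b,e=ray(p2,uv2)
    t,s=np.linalg.lstsq(np.c_[d,-e],b-a,rcond=None)[0]
    x,y=a+t*d,b+s*e
    return (x+y)/2,np.linalg.norm(x-y)
def proj(p,X):
    r=R.from_euler('xyz',p["rotation"],degrees=True).inv().apply(np.array(X)-p["xyz"])
    q=np.array([r[0]/-r[2],-r[1]/-r[2],1.])
    return cv2.projectPoints(q.reshape(1,1,3),np.zeros(3),np.zeros(3),p["camera_matrix"],p["D"])[0].ravel()
def blobs(im,lo,hi,minA=15,roi=None):
    m=cv2.inRange(cv2.cvtColor(im,cv2.COLOR_BGR2HSV),lo,hi)
    n,l,s,c=cv2.connectedComponentsWithStats(m)
    return [(tuple(np.round(c[i],1)),tuple(s[i])) for i in range(1,n) if s[i,4]>=minA]
E
python3 - <<'E'
from h import *
from workcell import viewer
s=cv2.imread("pics/scene0.png");t=cv2.imread("pics/top0.png")
cv2.imwrite("pics/sc_c.png",cv2.resize(s[140:265,235:375],None,fx=5.5,fy=4.7,interpolation=cv2.INTER_CUBIC))
cv2.imwrite("pics/top_c.png",cv2.resize(t[150:280,285:400],None,fx=5,fy=4.6,interpolation=cv2.INTER_CUBIC))
ps=viewer.camera_params("scene");pt=viewer.camera_params("top")
for im in(s,t):
    print("blue",blobs(im,(105,120,60),(128,255,255)))
    print("brace",blobs(im,(3,90,40),(16,255,255),150))
E
```

```text
blue [((np.float64(319.2), np.float64(163.9)), (np.int32(315), np.int32(160), np.int32(12), np.int32(13), np.int32(58))), ((np.float64(326.0), np.float64(170.0)), (np.int32(319), np.int32(163), np.int32(14), np.int32(14), np.int32(145)))]
brace [((np.float64(284.0), np.float64(55.7)), (np.int32(260), np.int32(0), np.int32(63), np.int32(119), np.int32(1031))), ((np.float64(339.0), np.float64(169.8)), (np.int32(333), np.int32(162), np.int32(14), np.int32(16), np.int32(152))), ((np.float64(289.8), np.float64(208.6)), (np.int32(267), np.int32(190), np.int32(46), np.int32(38), np.int32(1206))), ((np.float64(180.2), np.float64(243.8)), (np.int32(168), np.int32(223), np.int32(26), np.int32(44), np.int32(699))), ((np.float64(236.9), np.float64(404.7)), (np.int32(203), np.int32(381), np.int32(68), np.int32(39), np.int32(1700)))]
blue [((np.float64(356.8), np.float64(190.4)), (np.int32(350), np.int32(188), np.int32(14), np.int32(5), np.int32(53))), ((np.float64(357.2), np.float64(198.1)), (np.int32(350), np.int32(195), np.int32(15), np.int32(7), np.int32(75)))]
brace [((np.float64(311.1), np.float64(207.1)), (np.int32(293), np.int32(189), np.int32(38), np.int32(37), np.int32(803))), ((np.float64(160.2), np.float64(315.2)), (np.int32(136), np.int32(292), np.int32(50), np.int32(46), np.int32(1231)))]
```

View pics/sc_c.png

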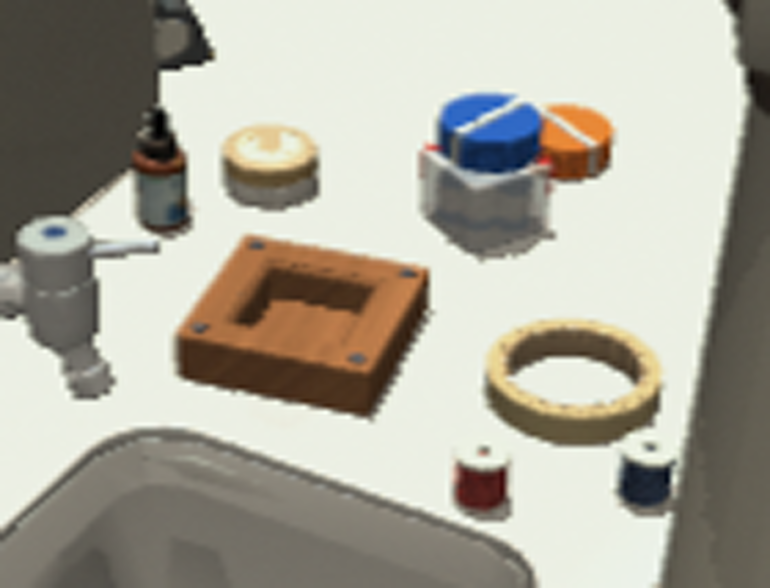

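View pics/top_c.png

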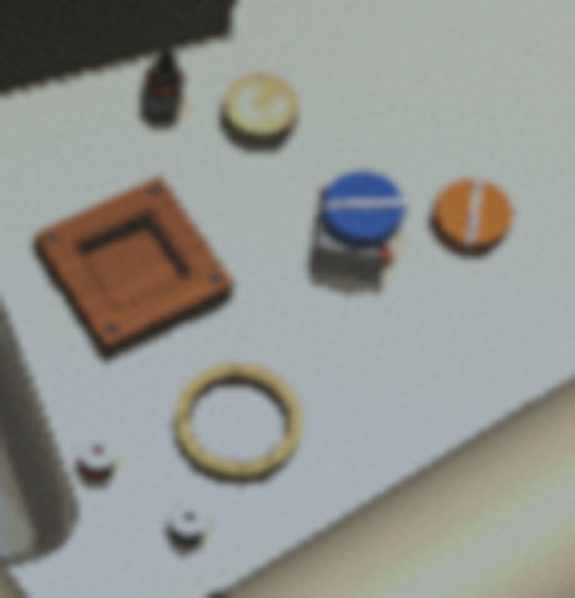

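The crops confirm it: the blue cap with white bar sits on the clear square jar (scene 324,166; top 358,195). The orange cap stands loose beside it. Next is triangulation.

```bash
python3 - <<'E'
from h import *
from workcell import viewer
ps=viewer.camera_params("scene");pt=viewer.camera_params("top")
S=lambda u,v:(235+u/5.5-.4,140+v/4.7-.4)
T=lambda u,v:(285+u/5-.4,150+v/4.6-.4)
pts={"cap":(S(490,123),T(363,205)),
"mark1":(S(543,160),T(388,255)),"mark2":(S(430,150),T(324,193)),
"bL":(S(179,345),T(37,241)),"bB":(S(248,237),T(160,180)),"bR":(S(429,268),T(232,290)),"bF":(S(372,385),T(107,348)),
"orange":(S(578,125),T(473,213)),"tape":(S(573,365),T(239,420)),"red":(S(484,457),T(96,455)),"blue":(S(647,455),T(188,523)),"wax":(S(271,148),T(261,104)),"drop":(S(158,120),T(165,60))}
X={}
for k,(a,b) in pts.items():
    x,e=tri(ps,a,pt,b); X[k]=x; print(k,x.round(3),"gap",round(e,4))
b=[X[k] for k in("bL","bB","bR","bF")]; print("brace c",np.mean(b,0).round(4),[round(float(np.linalg.norm(b[i]-b[(i+1)%4])),3) for i in range(4)])
a=[plane(pt,T(*c),.094) for c in((325,206),(403,204))]; d=a[1]-a[0];print("bar yaw",np.degrees(np.arctan2(d[1],d[0])),np.linalg.norm(d))
d=X["mark2"]-X["mark1"];print("marks",np.degrees(np.arctan2(d[1],d[0])),np.linalg.norm(d))
d=[np.degrees(np.arctan2(*(b[(i+1)%4]-b[i])[[1,0]]))%90 for i in range(4)];print("brace yaw",d)
E
```

```text
cap [ 0.49  -0.464  0.093] gap 0.0017
mark1 [ 0.455 -0.474  0.067] gap 0.0075
mark2 [ 0.52  -0.446  0.07 ] gap 0.0034
bL [ 0.561 -0.224  0.032] gap 0.0046
bB [ 0.582 -0.334  0.041] gap 0.0038
bR [ 0.468 -0.352  0.046] gap 0.0073
bF [ 0.45  -0.246  0.031] gap 0.0017
orange [ 0.475 -0.561  0.041] gap 0.003
tape [ 0.362 -0.322  0.029] gap 0.0053
red [ 0.361 -0.206  0.043] gap 0.0035
blue [ 0.288 -0.253  0.04 ] gap 0.0063
wax [ 0.628 -0.437  0.039] gap 0.0027
drop [ 0.665 -0.364  0.095] gap 0.0014
brace c [ 0.5155 -0.289   0.0378] [0.112, 0.115, 0.109, 0.113]
bar yaw -105.71963285616415 0.060243569648035136
marks 23.001398502383815 0.07098781886749049
brace yaw [np.float64(10.912521704541234), np.float64(9.190488129889332), np.float64(9.638881746319612), np.float64(11.159531504002254)]
```

```bash
python3 - <<'E'
from h import *
from workcell import viewer
ps=viewer.camera_params("scene");pt=viewer.camera_params("top")
t=cv2.imread("pics/top0.png"); cv2.imwrite("pics/tap.png",cv2.resize(t[150:225,220:335],None,fx=6,fy=6,interpolation=cv2.INTER_CUBIC))
s=cv2.imread("pics/scene0.png"); cv2.imwrite("pics/tap2.png",cv2.resize(s[170:235,180:280],None,fx=7,fy=7,interpolation=cv2.INTER_CUBIC))
print(plane(ps,(245,188),.236))
print(plane(ps,(251,218),.13),plane(ps,(263,192),.2))
E
```

```text
[ 0.53241438 -0.08131858  0.236     ]
[ 0.52687811 -0.09015907  0.13      ] [ 0.51017376 -0.12886764  0.2       ]
```

View pics/tap.png

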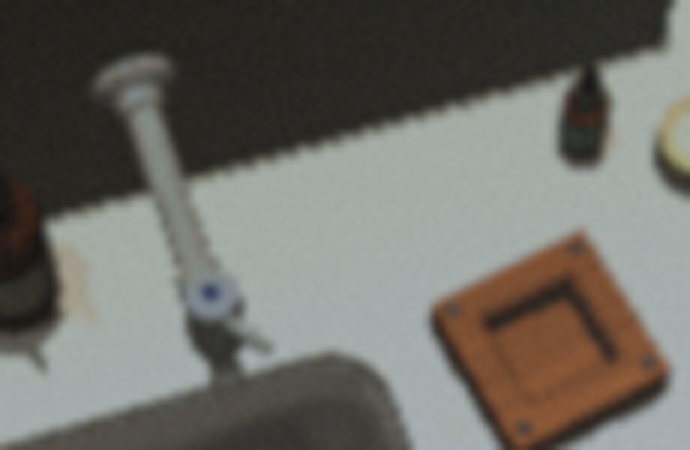

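View pics/tap2.png

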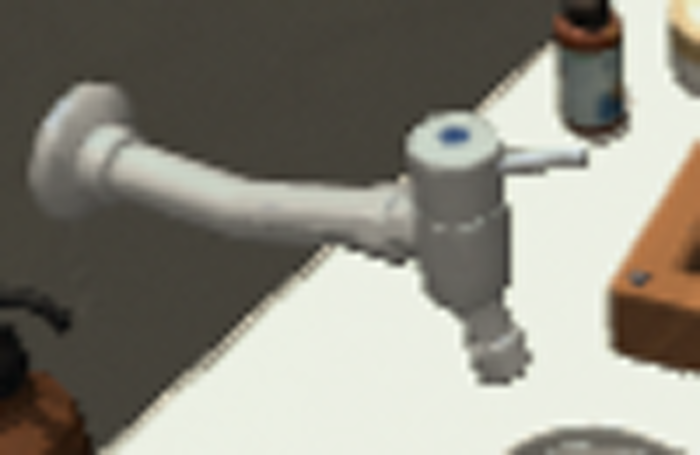

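{"op": "move_arm", "data": {"commands": [{"claw": 1, "travel": [2.93, 0.22, 0.3], "turn": 0}, {"claw": 1, "travel": [2.93, 0.22, 0.3], "turn": 0}, {"claw": 1, "travel": [2.93, 0.22, 0.3], "turn": 0}, {"claw": 1, "travel": [2.93, 0.22, 0.3], "turn": 0}, {"claw": 1, "travel": [2.93, 0.22, 0.3], "turn": 5}]}}

```text
time: 0.57
ee_pos: [0.2894, -0.5027, 0.3893]
tcp_rot: [-180.0, 0.0, 10.2]
wrist_force: [-0.3, -1.1, -0.4]
opening: 0.0852
```

The pictures show the tap body near (0.53,-0.08) with its lever reaching y≈-0.13. That is about 0.16 m from the brace middle, which leaves enough room. I'll carry on over the jar.

{"op": "move_arm", "data": {"commands": [{"claw": 1, "travel": [2.92, -0.04, 0.3], "turn": 0}, {"claw": 1, "travel": [2.92, -0.04, 0.3], "turn": 0}, {"claw": 1, "travel": [2.92, -0.04, 0.3], "turn": 0}, {"claw": 1, "travel": [2.92, -0.04, 0.3], "turn": 0}, {"claw": 1, "travel": [2.92, -0.04, 0.3], "turn": 0}]}}

```text
time: 0.98
ee_pos: [0.433, -0.4748, 0.3742]
tcp_rot: [-180.0, 0.0, 10.2]
wrist_force: [-0.3, -0.7, 0.0]
opening: 0.0851
```

{"op": "move_arm", "data": {"commands": [{"claw": 1, "travel": [2.92, -0.04, 0.3], "turn": 0}, {"claw": 1, "travel": [2.8, -0.04, 0.3], "turn": 0}, {"claw": 1, "travel": [0, 0, 0], "turn": 0}, {"claw": 1, "travel": [0, 0, 0], "turn": 0}]}}

```text
time: 1.32
ee_pos: [0.489, -0.4639, 0.3673]
tcp_rot: [-179.9, 0.1, 10.3]
wrist_force: [-0.2, 0.8, -0.2]
opening: 0.0855
```

```bash
python3 - <<'E'
from h import *
from workcell import viewer,status
import pickle
o=status.get_obs();print(o["q"].round(1),o["ee_pos"],o["tcp_rot"],o["wrist_force"])
p=viewer.camera_params("wrist");im=viewer.camera("wrist");cv2.imwrite("pics/w1.png",im);pickle.dump(p,open("w1.pkl","wb"));print(p["xyz"],p["rotation"])
E
```

```text
[-43.5  22.4  26.7  94.4  -0.  126.2] [ 0.4890229  -0.4638995   0.36726325] [-1.79908239e+02  7.37998140e-02  1.02939733e+01] [-0.22690002  0.80740509 -0.21969057]
[ 0.56263557 -0.45113652  0.33558801] [-1.69486911e+01  4.95952797e-02 -7.96869268e+01]
```

View pics/w1.png

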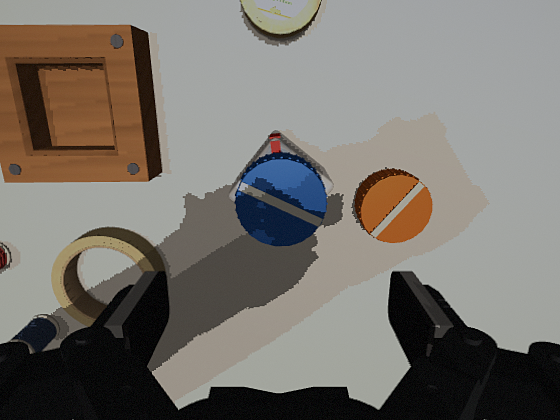

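The wrist view shows the blue cap centred near (282,203), its bar running (240,185)–(323,222), the red mark at (276,141), the brace at (75,105) and the orange cap at (396,209). I'll measure these with the two other views.

```bash
python3 - <<'E'
from h import *
from workcell import viewer
import pickle
p=pickle.load(open("w1.pkl","rb"));im=cv2.imread("pics/w1.png");hsv=cv2.cvtColor(im,cv2.COLOR_BGR2HSV)
ps=viewer.camera_params("scene");pt=viewer.camera_params("top")
blue=cv2.inRange(hsv,(105,130,30),(125,255,255));blue[:,:200]=0;blue[260:]=0
c=np.vstack([k for k in cv2.findContours(blue,0,2)[0] if cv2.contourArea(k)>200]);h=cv2.convexHull(c)
(cx,cy),r=cv2.minEnclosingCircle(h);print("enclosing",cx,cy,r)
m=np.zeros_like(blue);cv2.fillConvexPoly(m,h,255)
bar=cv2.inRange(hsv,(0,0,70),(180,110,255))&m
n,l,s,cc=cv2.connectedComponentsWithStats(bar);i=1+np.argmax(s[1:,4])
pts=np.argwhere(l==i)[:,::-1].astype(np.float32);rect=cv2.minAreaRect(pts);bp=cv2.boxPoints(rect);print(rect)
e=sorted([(np.linalg.norm(bp[i]-bp[(i+1)%4]),i) for i in range(4)])[:2]
E=[(bp[i]+bp[(i+1)%4])/2 for _,i in e];print(E)
mid=(E[0]+E[1])/2
for nm,pp,uv in(("scene",ps,(323.7,165.8)),("top",pt,(357.2,194.2))): 
    x,g=tri(p,mid,pp,uv);print(nm,x.round(4),round(g,4))
for z in(.094,.096):print(plane(p,mid,z),plane(p,(282,203),z))
a=[plane(p,x,.095) for x in E];d=a[1]-a[0];print("bar yaw",np.degrees(np.arctan2(d[1],d[0]))%180,np.linalg.norm(d))
red=cv2.inRange(hsv,(0,150,90),(8,255,255))|cv2.inRange(hsv,(172,150,90),(180,255,255));red[:,:230]=0;red[:,330:]=0
print(blobs(im,(0,150,90),(8,255,255),10))
ys,xs=np.where(red);print(xs.mean(),ys.mean(),len(xs))
mk=plane(p,(xs.mean(),ys.mean()),.062);cap=plane(p,mid,.095)
print("mark",mk,"dir",np.degrees(np.arctan2(*(mk-cap)[[1,0]])),np.linalg.norm((mk-cap)[:2]))
# orientation of jar edges: shoulder/base edges
cv2.imwrite("pics/w1c.png",cv2.resize(im[120:260,220:350],None,fx=4.2,fy=4.2,interpolation=cv2.INTER_CUBIC))
cv2.imwrite("pics/w1b.png",cv2.resize(im[10:200,0:175],None,fx=3.1,fy=3.1,interpolation=cv2.INTER_CUBIC))
E
```

```text
enclosing 280.49444580078125 199.04661560058594 47.04943084716797
((278.65960693359375, 203.7957000732422), (90.36920928955078, 10.351202011108398), 25.6154842376709)
[array([237.91594, 184.26106], dtype=float32), array([319.4033 , 223.33034], dtype=float32)]
scene [ 0.4912 -0.4642  0.0932] 0.0
top [ 0.4904 -0.4646  0.0906] 0.0005
[ 0.49147019 -0.46414774  0.094     ] [ 0.49242179 -0.46625613  0.094     ]
[ 0.49205933 -0.46404003  0.096     ] [ 0.49300306 -0.46613097  0.096     ]
bar yaw 73.74138292009147 0.06102477570715887
[((np.float64(274.2), np.float64(136.8)), (np.int32(269), np.int32(136), np.int32(11), np.int32(3), np.int32(18))), ((np.float64(275.1), np.float64(146.1)), (np.int32(271), np.int32(141), np.int32(9), np.int32(12), np.int32(95))), ((np.float64(1.9), np.float64(256.6)), (np.int32(0), np.int32(249), np.int32(4), np.int32(16), np.int32(19)))]
274.9734513274336 144.58407079646017 113
mark [ 0.52572748 -0.4551866   0.062     ] dir 14.695785833183713 0.035111340158947776
```

View pics/w1c.png

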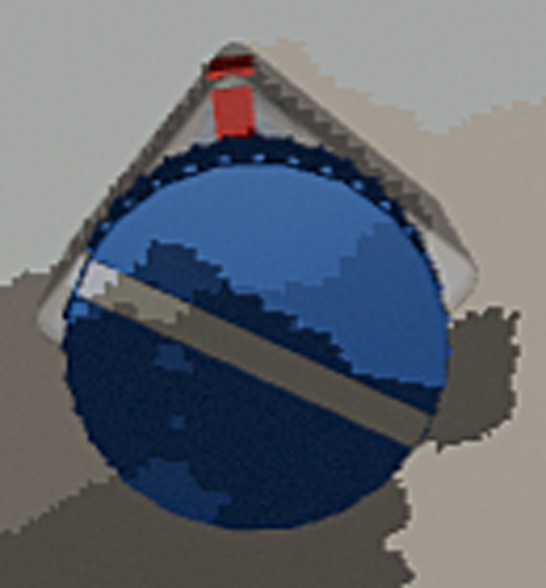

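View pics/w1b.png

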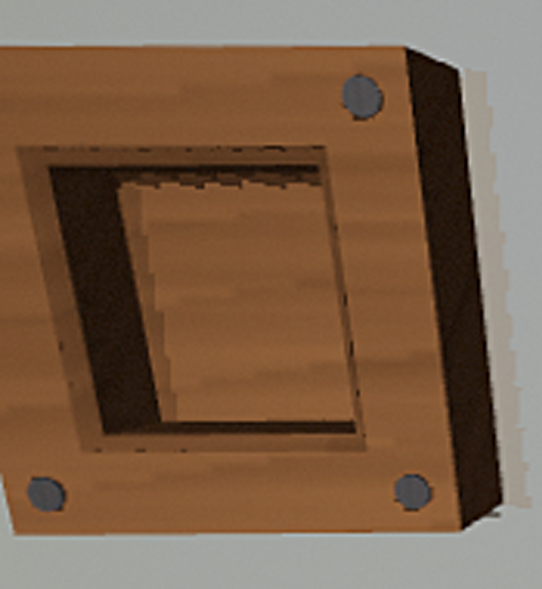

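```bash
python3 - <<'E'
from h import *
import pickle
p=pickle.load(open("w1.pkl","rb"))
C=lambda u,v:(220+u/4.2-.4,120+v/4.2-.4)
B=lambda u,v:(u/3.1-.35,10+v/3.1-.35)
ang=lambda d:np.degrees(np.arctan2(d[1],d[0]))
cap=plane(p,C(257,350),.095);a,b=plane(p,C(90,276),.095),plane(p,C(426,428),.095)
print("cap",cap,"bar",ang(a-b),np.linalg.norm(a-b), (a+b)/2)
q=[plane(p,C(*x),.062) for x in((40,322),(231,82),(477,268))]
print([x.round(4) for x in q],"edges",ang(q[1]-q[0])%90,ang(q[2]-q[1])%90,np.linalg.norm(q[1]-q[0]),np.linalg.norm(q[2]-q[1]),"diag",ang(q[0]-q[2])%90,np.linalg.norm(q[0]-q[2]),"ctr",(q[0]+q[2])/2)
m=plane(p,C(234,110),.062);print("mark",ang(m-cap))
s=[plane(p,B(*x),.038) for x in((18,147),(325,147),(365,450),(85,450))]
print("socket",np.mean(s,0),[(round(ang(s[(i+1)%4]-s[i])%90,2),round(np.linalg.norm(s[(i+1)%4]-s[i]),4)) for i in range(4)])
s=[plane(p,B(*x),.038) for x in((405,47),(460,531),(15,533))]
print("brace",(s[0]+s[2])/2,ang(s[1]-s[0])%90,np.linalg.norm(s[1]-s[0]),ang(s[2]-s[1])%90,np.linalg.norm(s[2]-s[1]))
E
```

```text
cap [ 0.49261308 -0.46538877  0.095     ] bar 75.07656269406614 0.05926696150670098 [ 0.49220301 -0.46602228  0.095     ]
[array([ 0.4812, -0.4279,  0.062 ]), array([ 0.5295, -0.4542,  0.062 ]), array([ 0.505 , -0.5032,  0.062 ])] edges 61.46463975480265 63.39593801714598 0.055061432783594426 0.05473439649553226 diag 17.595291100623996 0.07893509609369634 ctr [ 0.49310454 -0.46554574  0.062     ]
mark 16.885328589721983
socket [ 0.5208428  -0.29226678  0.038     ] [(np.float64(10.76), np.float64(0.0719)), (np.float64(10.43), np.float64(0.0721)), (np.float64(10.48), np.float64(0.0709)), (np.float64(11.29), np.float64(0.0718))]
brace [ 0.52086062 -0.29219298  0.038     ] 10.661189284903998 0.11498122780162635 10.665683736650578 0.11509722518521058
```

Measured:
- Cap centre (0.4925,-0.4655), with top height 0.091–0.093 by triangulation against 0.094–0.096 from the text.
- Bar yaw 75°, jar marks about 17.3°, so the cap needs about 122° (2.13 rad, inside the given range).
- Brace (0.521,-0.292), yaw 10.7°. The jar turns +38.4° to fit.

Now I'll descend.

{"op": "move_arm", "data": {"commands": [{"claw": 1, "travel": [0.16, 0.11, 2], "turn": 0}, {"claw": 1, "travel": [0.16, 0.11, 3], "turn": 0}, {"claw": 1, "travel": [0, 0, 3], "turn": 0}, {"claw": 1, "travel": [0, 0, 1], "turn": 0}, {"claw": 1, "travel": [0, 0, 0], "turn": 0}]}}

```text
time: 1.78
ee_pos: [0.4898, -0.466, 0.276]
tcp_rot: [-179.8, 0.2, 10.1]
wrist_force: [-0.3, 0.3, -0.6]
opening: 0.0852
```

```bash
python3 - <<'E'
from h import *
from workcell import viewer,status
import pickle
o=status.get_obs();print(o["ee_pos"],o["tcp_rot"],o["wrist_force"])
p=viewer.camera_params("wrist");im=viewer.camera("wrist");cv2.imwrite("pics/w2.png",im);pickle.dump(p,open("w2.pkl","wb"))
print(proj(p,(.4925,-.4655,.095)))
E
```

```text
[ 0.48980147 -0.46601003  0.27595996] [-1.79775417e+02  1.73705602e-01  1.01066308e+01] [-0.26843993  0.31189107 -0.63809614]
[277.97745252 262.91947533]
```

View pics/w2.png

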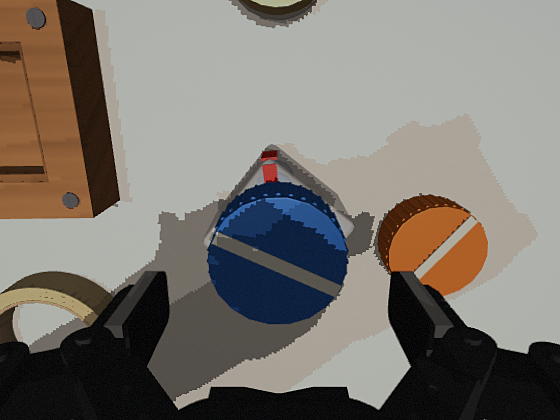

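The wrist view from lower down puts the cap centre at (278,261) against a predicted (278,263), and centred between the pads (168/388). The two wrist heights therefore agree with a top at about 0.095.

{"op": "move_arm", "data": {"commands": [{"claw": 1, "travel": [0.25, 0, 2], "turn": 0}, {"claw": 1, "travel": [0, 0, 1.5], "turn": 0}, {"claw": 1, "travel": [0, 0, 0], "turn": 0}, {"claw": 0, "travel": [0, 0, 0], "turn": 0}, {"claw": -1, "travel": [0, 0, 0], "turn": 0}], "squeeze": 70}}

```text
time: 2.25
ee_pos: [0.4939, -0.466, 0.2463]
tcp_rot: [179.9, -0.1, 10.2]
wrist_force: [-0.3, 4.0, 3.7]
opening: 0.0641
```

{"op": "move_arm", "data": {"commands": [{"claw": -1, "travel": [0, 0, 0], "turn": 0}, {"claw": -1, "travel": [0, 0, 0], "turn": 0}, {"claw": -1, "travel": [0, 0, 0], "turn": 0}, {"claw": -1, "travel": [0, 0, 0], "turn": 0}], "squeeze": 70}}

```text
time: 2.58
ee_pos: [0.494, -0.4655, 0.2464]
tcp_rot: [179.9, -0.1, 10.2]
wrist_force: [-0.4, 4.1, 4.9]
opening: 0.0601
```

```bash
python3 - <<'E'
from h import *
from workcell import viewer,status
import pickle
o=status.get_obs();print(o["ee_pos"],o["tcp_rot"],o["wrist_force"],o["opening"])
p=viewer.camera_params("wrist");im=viewer.camera("wrist");cv2.imwrite("pics/w3.png",im)
E
```

```text
[ 0.49399157 -0.46549677  0.24643367] [ 1.79910913e+02 -1.20119301e-01  1.01880921e+01] [-0.41930347  4.14213787  4.91390554] 0.06005309858199619
```

View pics/w3.png

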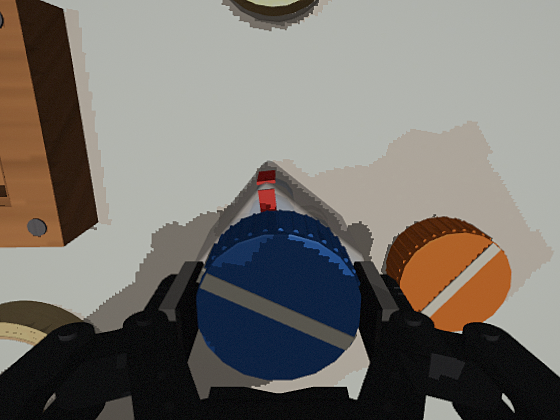

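The cap is gripped (opening 60 mm) and the jar is undisturbed. Lifting a little and checking.

{"op": "move_arm", "data": {"commands": [{"claw": -1, "travel": [0, 0, -0.5], "turn": 0}, {"claw": -1, "travel": [0, 0, -1.5], "turn": 0}, {"claw": -1, "travel": [0, 0, -2], "turn": 0}, {"claw": -1, "travel": [0, 0, -2], "turn": 0}, {"claw": -1, "travel": [0, 0, -1.5], "turn": 0}]}}

```text
time: 3.05
ee_pos: [0.4936, -0.4657, 0.3212]
tcp_rot: [179.9, -0.0, 10.2]
wrist_force: [1.1, -0.5, -4.4]
opening: 0.0599
```

```bash
python3 - <<'E'
from h import *
from workcell import viewer,status
import pickle
o=status.get_obs();print(o["q"].round(1),o["ee_pos"],o["tcp_rot"],o["wrist_force"],o["opening"])
im=viewer.camera("scene");cv2.imwrite("pics/s2.png",cv2.resize(im[100:275,200:400],None,fx=3.4,fy=3.4))
E
```

```text
[-43.3  22.2  21.4  89.   -0.  126.5] [ 0.49364186 -0.46572246  0.32118273] [ 1.79919500e+02 -4.39954319e-02  1.01648449e+01] [ 1.10727843 -0.48638471 -4.40810938] 0.059929450964732074
```

View pics/s2.png

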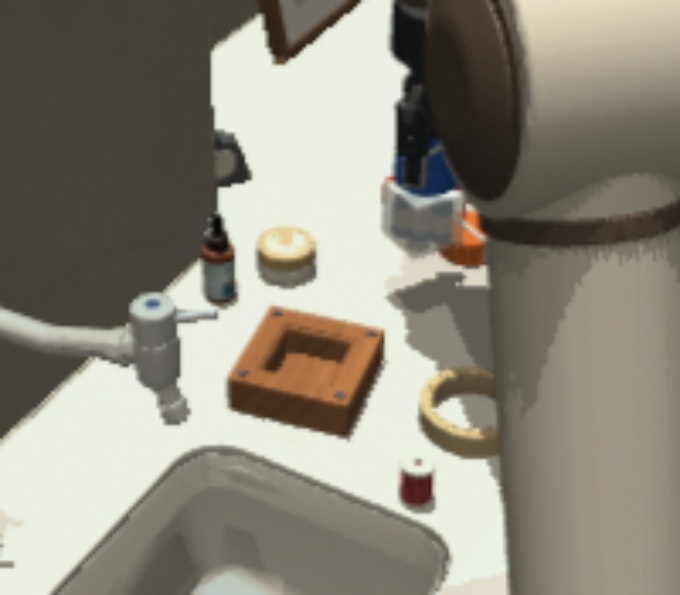

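The jar hangs from the cap (force change about 5–8 N). Next: rotate +38.4°, then go over the brace.

{"op": "move_arm", "data": {"commands": [{"claw": -1, "travel": [0, 0, 0], "turn": -6.4}, {"claw": -1, "travel": [0, 0, 0], "turn": -6.4}, {"claw": -1, "travel": [0, 0, 0], "turn": -6.4}, {"claw": -1, "travel": [0, 0, 0], "turn": -6.4}, {"claw": -1, "travel": [0, 0, 0], "turn": -6.4}]}}

```text
time: 3.52
ee_pos: [0.4936, -0.4657, 0.3184]
tcp_rot: [-180.0, 0.0, 42.5]
wrist_force: [-0.6, -0.4, -4.2]
opening: 0.0595
```

{"op": "move_arm", "data": {"commands": [{"claw": -1, "travel": [0, 0, 0], "turn": -6.4}, {"claw": -1, "travel": [2.0, -1.3, 0], "turn": 0}, {"claw": -1, "travel": [3.2, -2.05, 0], "turn": 0}, {"claw": -1, "travel": [3.2, -2.05, 0], "turn": 0}, {"claw": -1, "travel": [3.2, -2.05, 0], "turn": 0}]}}

```text
time: 3.93
ee_pos: [0.5144, -0.3282, 0.3183]
tcp_rot: [-180.0, 0.0, 48.5]
wrist_force: [0.7, 0.4, -3.6]
opening: 0.06
```

{"op": "move_arm", "data": {"commands": [{"claw": -1, "travel": [2.2, -1.4, 0], "turn": 0}, {"claw": -1, "travel": [1.0, -0.6, 0], "turn": 0}, {"claw": -1, "travel": [0, 0, 0], "turn": 0}, {"claw": -1, "travel": [0, 0, 0], "turn": 0}]}}

```text
time: 4.27
ee_pos: [0.5209, -0.292, 0.3188]
tcp_rot: [180.0, 0.0, 48.6]
wrist_force: [0.2, -0.5, -4.8]
opening: 0.0601
```

```bash
python3 - <<'E'
from h import *
from workcell import viewer,status
import pickle
o=status.get_obs();print(o["q"].round(1),o["ee_pos"],o["tcp_rot"],o["wrist_force"],o["opening"])
p=viewer.camera_params("wrist");im=viewer.camera("wrist");cv2.imwrite("pics/w4.png",im);pickle.dump(p,open("w4.pkl","wb"))
im=viewer.camera("scene");cv2.imwrite("pics/s4f.png",im);cv2.imwrite("pics/s4.png",cv2.resize(im[100:275,200:400],None,fx=3.4,fy=3.4))
im=viewer.camera("top");cv2.imwrite("pics/t4.png",cv2.resize(im[130:260,240:400],None,fx=4.5,fy=4.5))
E
```

```text
[-29.3  10.6   6.8  86.2  -0.  102.1] [ 0.52094648 -0.2920053   0.3188443 ] [1.79966327e+02 2.29202181e-02 4.86325562e+01] [ 0.2022959  -0.48659508 -4.75872207] 0.06013398663533429
```

View pics/w4.png

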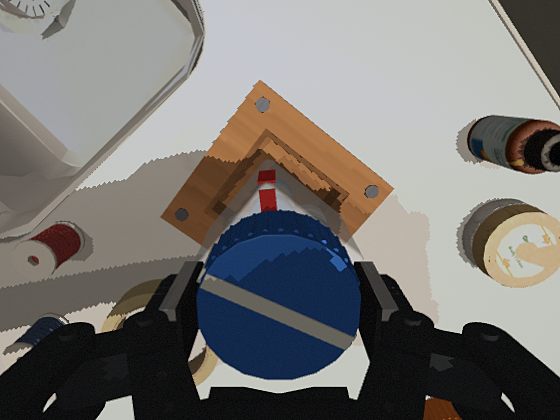

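View pics/s4.png

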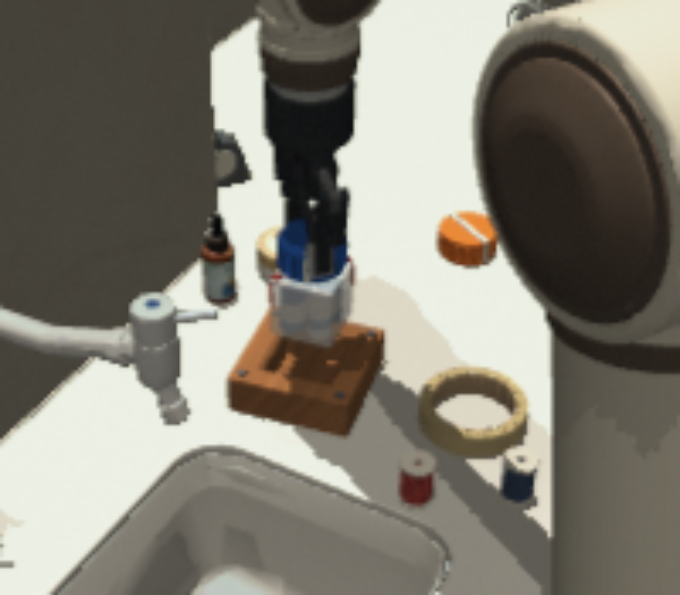

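View pics/t4.png

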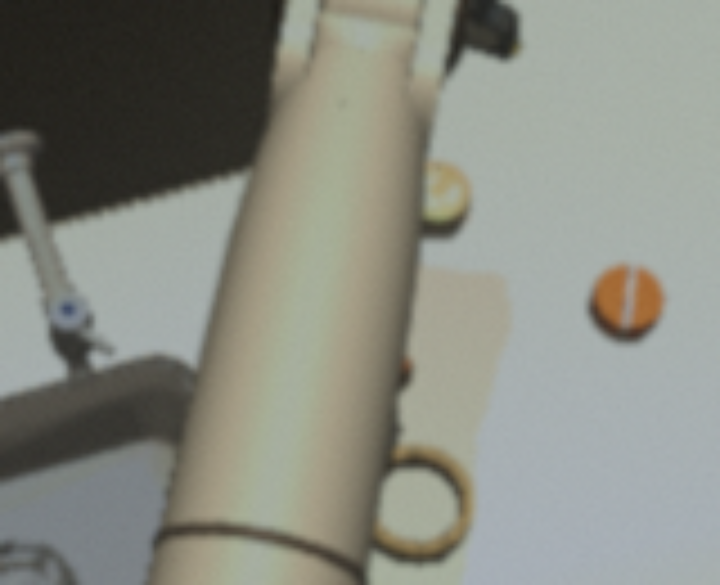

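The wrist view shows the jar corner and red mark at about (267,190), pointing at the socket's corner (266,133). The brace's corner screws are at (263,104), (372,191) and (181,214). I'll check the numbers.

```bash
python3 - <<'E'
from h import *
import pickle
p=pickle.load(open("w4.pkl","rb"));im=cv2.imread("pics/w4.png")
cv2.imwrite("pics/w4c.png",cv2.resize(im[70:390,150:400],None,fx=2.6,fy=1.85,interpolation=cv2.INTER_CUBIC))
cv2.imwrite("pics/w4d.png",cv2.resize(im[75:260,150:400],None,fx=3.2,fy=3.2,interpolation=cv2.INTER_CUBIC))
hsv=cv2.cvtColor(im,cv2.COLOR_BGR2HSV)
blue=cv2.inRange(hsv,(105,130,20),(125,255,255));n,l,s,c=cv2.connectedComponentsWithStats(blue);print([(tuple(s[i]),c[i].round(1)) for i in range(1,n) if s[i,4]>300])
ang=lambda d:np.degrees(np.arctan2(d[1],d[0]))
# screw heads on brace
for k in((262.5,104.5),(372,191),(181,214.5)):print(plane(p,k,.038))
zt=.1674
print("cap",plane(p,(279,299),zt), "bar", ang(plane(p,(203,280),zt)-plane(p,(356,341),zt)))
print("pred for centred",proj(p,(.521,-.292,zt)))
E
```

```text
[((np.int32(196), np.int32(210), np.int32(165), np.int32(169), np.int32(19225)), array([278.8, 294.2]))]
[ 0.55800376 -0.23656203  0.038     ]
[ 0.5759985 -0.3287524  0.038    ]
[ 0.46555027 -0.25407625  0.038     ]
cap [ 0.523614   -0.29102504  0.1674    ] bar 114.18957586255641
pred for centred [275.36241327 305.00994118]
```

View pics/w4d.png

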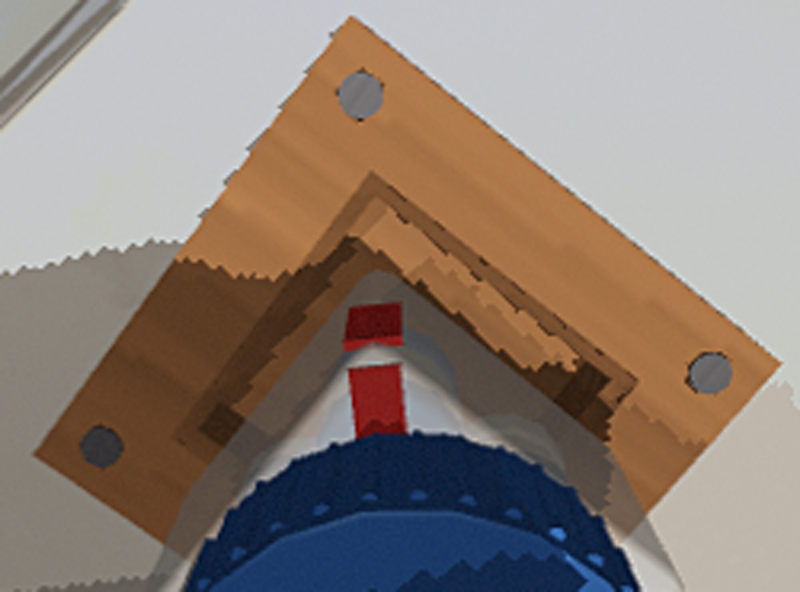

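View pics/w4c.png

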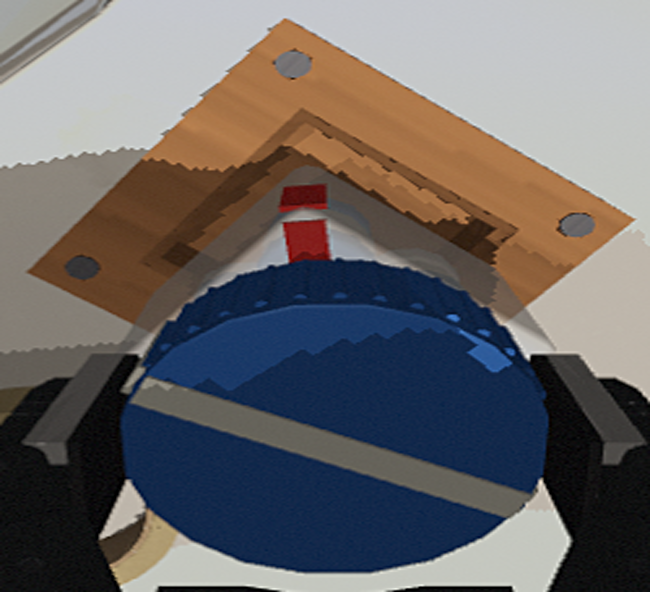

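The jar corner matches the socket corner. It is off by about 1 mm in tool y at most, since the pads and cap also sit about 1 mm right of the image prediction. I'll correct 1 mm and go down in steps.

{"op": "move_arm", "data": {"commands": [{"claw": -1, "travel": [0, -0.1, 1.0], "turn": 0}, {"claw": -1, "travel": [0, 0, 1.5], "turn": 0}, {"claw": -1, "travel": [0, 0, 1.0], "turn": 0}, {"claw": -1, "travel": [0, 0, 0.5], "turn": 0}, {"claw": -1, "travel": [0, 0, 0.5], "turn": 0}]}}

```text
time: 4.83
ee_pos: [0.521, -0.2914, 0.2775]
tcp_rot: [179.7, -0.3, 48.6]
wrist_force: [3.7, 12.2, 35.0]
opening: 0.0599
```

{"op": "move_arm", "data": {"commands": [{"claw": -1, "travel": [0, 0, 0.5], "turn": 0}, {"claw": -1, "travel": [0, 0, 0.4], "turn": 0}, {"claw": -1, "travel": [0, 0, 0], "turn": 0}]}}

```text
time: 5.08
ee_pos: [0.5226, -0.2916, 0.2724]
tcp_rot: [179.2, -0.4, 48.7]
wrist_force: [10.4, 8.9, 37.6]
opening: 0.0597
```

```bash
cat > look.py <<'E'
from h import *
from workcell import viewer,status
import pickle,sys
n=sys.argv[1]
o=status.get_obs();print(round(o["time"],2),o["q"].round(1),o["ee_pos"].round(4),o["tcp_rot"].round(2),o["wrist_force"].round(1),o["torque"].round(2),round(o["opening"],4))
p=viewer.camera_params("wrist");im=viewer.camera("wrist");cv2.imwrite(f"pics/w{n}.png",im);pickle.dump(p,open(f"w{n}.pkl","wb"))
if len(sys.argv)>2:
    im=viewer.camera("scene");cv2.imwrite(f"pics/s{n}.png",cv2.resize(im[130:260,235:365],None,fx=4.5,fy=4.5,interpolation=cv2.INTER_CUBIC))
E
python3 look.py 5 s
```

```text
5.08 [-29.2  10.5   1.5  80.2   0.3 102.1] [ 0.5226 -0.2916  0.2724] [179.17  -0.44  48.67] [10.4  8.9 37.6] [ 1.96 -1.19  0.17] 0.0597
```

View pics/w5.png

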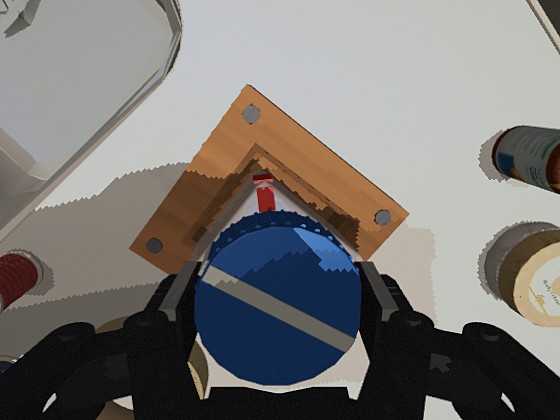

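View pics/s5.png

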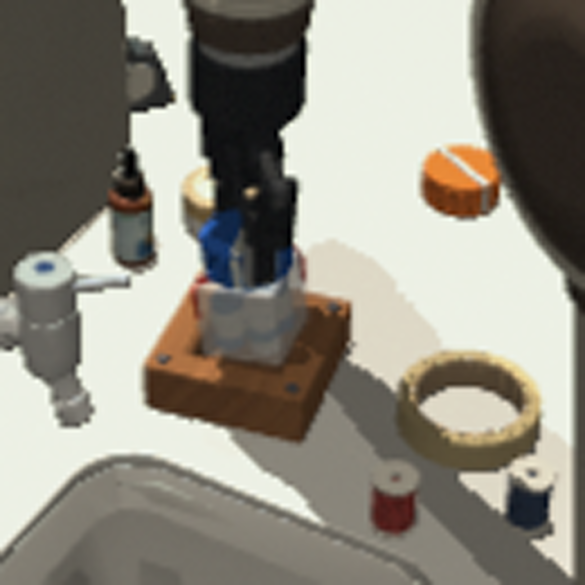

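The force (+x,+y, along tool x) says the jar's rear corner sits on the chamfer. The jar hangs about 1.5–2 mm behind the TCP in tool x, as the grasp numbers hinted. I'll back up 1.2 cm, shift +2 mm along tool x, and look.

{"op": "move_arm", "data": {"commands": [{"claw": -1, "travel": [0, 0, -0.6], "turn": 0}, {"claw": -1, "travel": [0, 0, -1.2], "turn": 0}, {"claw": -1, "travel": [0, 0, -0.6], "turn": 0}, {"claw": -1, "travel": [0, 0, 0], "turn": 0}, {"claw": -1, "travel": [0, 0, 0], "turn": 0}]}}

```text
time: 5.6
ee_pos: [0.5198, -0.2917, 0.2878]
tcp_rot: [-179.9, 0.0, 48.5]
wrist_force: [-0.1, 0.5, -4.7]
opening: 0.0597
```

```bash
python3 look.py 6 s; python3 - <<'E'
import cv2
im=cv2.imread("pics/w6.png");cv2.imwrite("pics/w6c.png",cv2.resize(im[70:390,130:420],None,fx=2.5,fy=1.85,interpolation=cv2.INTER_CUBIC))
E
```

```text
5.6 [-29.3  10.6   3.4  82.9  -0.  102.2] [ 0.5198 -0.2917  0.2878] [-1.7993e+02  2.0000e-02  4.8550e+01] [-0.1  0.5 -4.7] [0.02 0.01 0.02] 0.0597
```

View pics/w6c.png

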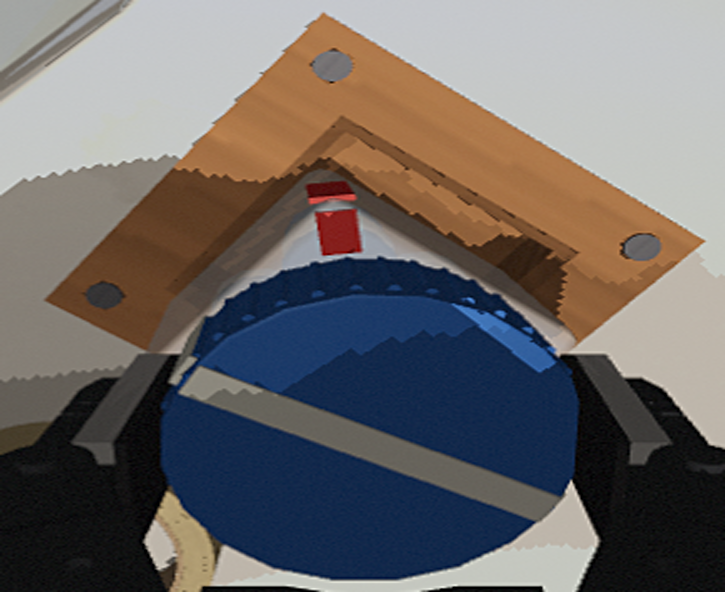

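View pics/s6.png

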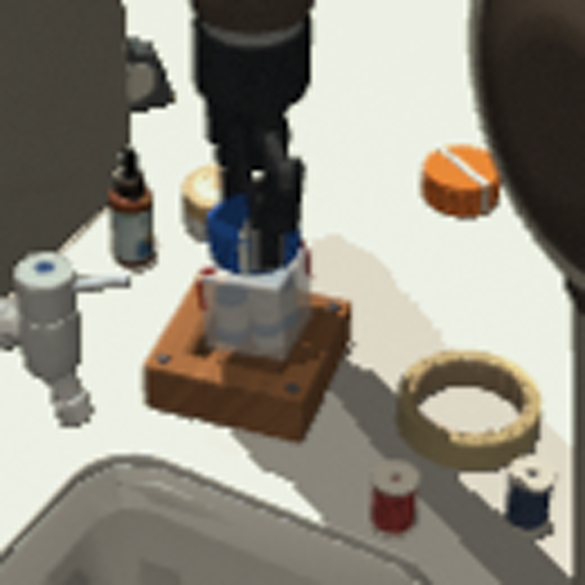

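```bash
python3 - <<'E'
from h import *
import pickle
cv=[(4,(.5209,-.292),.3188,{"bot":(268.7,159.4),"sh":(267.8,182.8)},(262.5,104.5),(372,191),(181,214.5)),
(6,(.5198,-.2917),.2878,{"bot":(262,160.8),"sh":(262,179.7)},(332/2.5+130,66/1.85+70),(641/2.5+130,246/1.85+70),(104/2.5+130,295/1.85+70))]
for n,t,z,d,s1,s2,s3 in cv:
    p=pickle.load(open(f"w{n}.pkl","rb"))
    b=(plane(p,s2,.038)+plane(p,s3,.038))/2
    ax=plane(p,s1,.038)-b;ax/=np.linalg.norm(ax); ay=np.array([ax[1],-ax[0],0])
    print(n,"brace",b,"screwdiag",np.linalg.norm(plane(p,s1,.038)-b),"diag dir",np.degrees(np.arctan2(ax[1],ax[0])))
    for k,h in(("bot",0),("sh",.062)):
        q=plane(p,d[k],z-.2464+h); print(k,"along diag",(q-b)@ax,"across",(q-b)@ay)
E
python3 - <<'E'
import cv2
im=cv2.imread("pics/w6.png");cv2.imwrite("pics/w6d.png",cv2.resize(im[100:260,180:370],None,fx=4,fy=3.7,interpolation=cv2.INTER_CUBIC))
E
```

```text
4 brace [ 0.52077438 -0.29141433  0.038     ] screwdiag 0.06629329555882035 diag dir 55.834460366027386
bot along diag 0.03653620380143058 across 0.0008192097490120907
sh along diag 0.03737606916826377 across 0.001974799677831024
6 brace [ 0.52080507 -0.29138534  0.038     ] screwdiag 0.0661155000429156 diag dir 55.88374749008832
bot along diag 0.03584886750437201 across -0.00459727279112764
sh along diag 0.03861128753407852 across -0.0015974102410982107
```

View pics/w6d.png

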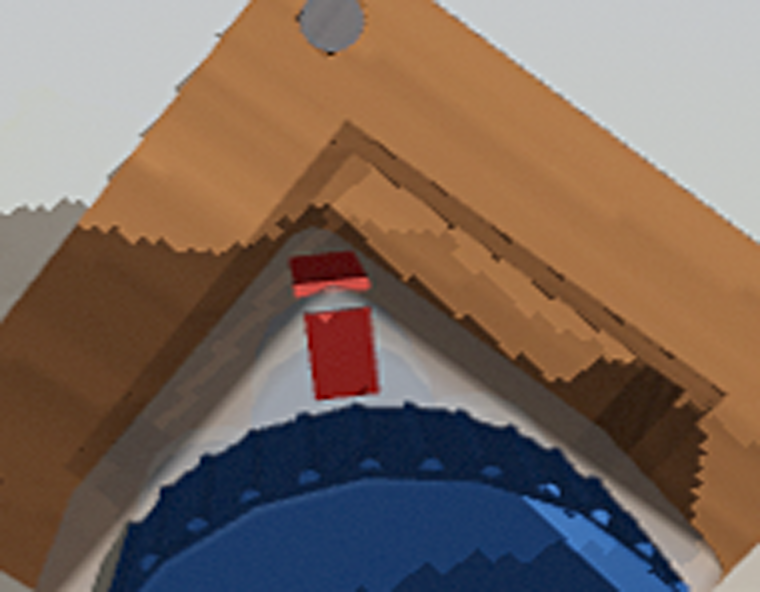

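The jar now hangs tilted about 3–4° in the grip, after catching on the rim. The fix is to put it back on the open worktop where it stood, release so it stands square, and regrasp deeper and firmer with a better-known offset.

{"op": "move_arm", "data": {"commands": [{"claw": -1, "travel": [0, 0, -1.5], "turn": 0}, {"claw": -1, "travel": [0, 0, -2.2], "turn": 0}, {"claw": -1, "travel": [-2, 1.2, 0], "turn": 0}, {"claw": -1, "travel": [-3, 1.9, 0], "turn": 0}, {"claw": -1, "travel": [-3, 1.9, 0], "turn": 0}]}}

```text
time: 6.12
ee_pos: [0.5046, -0.385, 0.3252]
tcp_rot: [-180.0, 0.0, 48.7]
wrist_force: [-0.6, -0.1, -4.4]
opening: 0.0595
```

{"op": "move_arm", "data": {"commands": [{"claw": -1, "travel": [-3, 1.9, 0], "turn": 0}, {"claw": -1, "travel": [-3, 1.9, 0], "turn": 0}, {"claw": -1, "travel": [-0.84, 0.64, 0], "turn": 0}, {"claw": -1, "travel": [0, 0, 0], "turn": 0}, {"claw": -1, "travel": [0, 0, 2], "turn": 0}]}}

```text
time: 6.53
ee_pos: [0.4927, -0.4661, 0.3081]
tcp_rot: [179.8, -0.0, 48.5]
wrist_force: [1.5, -0.1, -3.6]
opening: 0.0599
```

{"op": "move_arm", "data": {"commands": [{"claw": -1, "travel": [0, 0, 3], "turn": 0}, {"claw": -1, "travel": [0, 0, 1.5], "turn": 0}, {"claw": -1, "travel": [0, 0, 0.7], "turn": 0}, {"claw": -1, "travel": [0, 0, 0], "turn": 0}]}}

```text
time: 6.87
ee_pos: [0.4925, -0.464, 0.2511]
tcp_rot: [-179.7, -0.0, 48.6]
wrist_force: [-0.1, 0.1, -4.2]
opening: 0.0597
```

{"op": "move_arm", "data": {"commands": [{"claw": -1, "travel": [0, 0, 0.3], "turn": 0}, {"claw": -1, "travel": [0, 0, 0.3], "turn": 0}, {"claw": -1, "travel": [0, 0, 0], "turn": 0}]}}

```text
time: 7.12
ee_pos: [0.4929, -0.4652, 0.2484]
tcp_rot: [179.9, 0.0, 48.6]
wrist_force: [0.8, 0.7, -4.1]
opening: 0.0598
```

{"op": "move_arm", "data": {"commands": [{"claw": -1, "travel": [0, 0, 0.2], "turn": 0}, {"claw": -1, "travel": [0, 0, 0.2], "turn": 0}, {"claw": -1, "travel": [0, 0, 0], "turn": 0}]}}

```text
time: 7.37
ee_pos: [0.4925, -0.465, 0.2458]
tcp_rot: [179.9, -0.0, 48.6]
wrist_force: [-3.7, 4.0, 6.9]
opening: 0.0599
```

{"op": "move_arm", "data": {"commands": [{"claw": -1, "travel": [0, 0, 0.2], "turn": 0}, {"claw": -0.2, "travel": [0, 0, 0], "turn": 0}, {"claw": 0.5, "travel": [0, 0, 0], "turn": 0}, {"claw": 1, "travel": [0, 0, 0], "turn": 0}, {"claw": 1, "travel": [0, 0, 0], "turn": 0}]}}

```text
time: 7.78
ee_pos: [0.4928, -0.4654, 0.2424]
tcp_rot: [179.9, 0.0, 48.6]
wrist_force: [0.0, -0.3, 1.0]
opening: 0.0849
```

```bash
python3 look.py 7 s
```

```text
7.78 [-43.4  22.4  12.8  80.4   0.   88.1] [ 0.4928 -0.4654  0.2424] [179.92   0.    48.57] [ 0.  -0.3  1. ] [ 0.01 -0.05  0.03] 0.0849
```

View pics/w7.png

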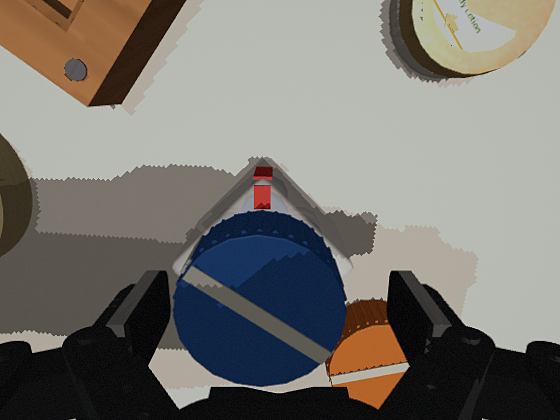

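The jar is standing upright again, about 6 mm left of the pads' middle (cap centre x≈260 against 278). I'll go up for a clean measurement.

{"op": "move_arm", "data": {"commands": [{"claw": 1, "travel": [0, 0, -2], "turn": 0}, {"claw": 1, "travel": [0, 0, -3.5], "turn": 0}, {"claw": 1, "travel": [0, -0.5, -3.5], "turn": 0}, {"claw": 1, "travel": [0, 0, -2.5], "turn": 0}, {"claw": 1, "travel": [0, 0, 0], "turn": 0}]}}

```text
time: 8.3
ee_pos: [0.489, -0.462, 0.3636]
tcp_rot: [179.5, 0.0, 48.6]
wrist_force: [1.5, -0.2, 1.4]
opening: 0.0856
```

{"op": "move_arm", "data": {"commands": [{"claw": 1, "travel": [0, 0, 0], "turn": 0}, {"claw": 1, "travel": [0, 0, 0], "turn": 0}]}}

```text
time: 8.47
ee_pos: [0.489, -0.462, 0.3558]
tcp_rot: [-180.0, -0.0, 48.6]
wrist_force: [0.4, 0.4, 0.5]
opening: 0.0855
```

```bash
python3 look.py 8; python3 - <<'E'
import cv2
im=cv2.imread("pics/w8.png");cv2.imwrite("pics/w8c.png",cv2.resize(im[120:270,210:350],None,fx=4,fy=4,interpolation=cv2.INTER_CUBIC))
E
```

```text
8.47 [-43.4  21.9  24.7  92.9  -0.   88.1] [ 0.489  -0.462   0.3558] [-179.97   -0.     48.57] [0.4 0.4 0.5] [-0.01 -0.05 -0.03] 0.0855
```

View pics/w8c.png

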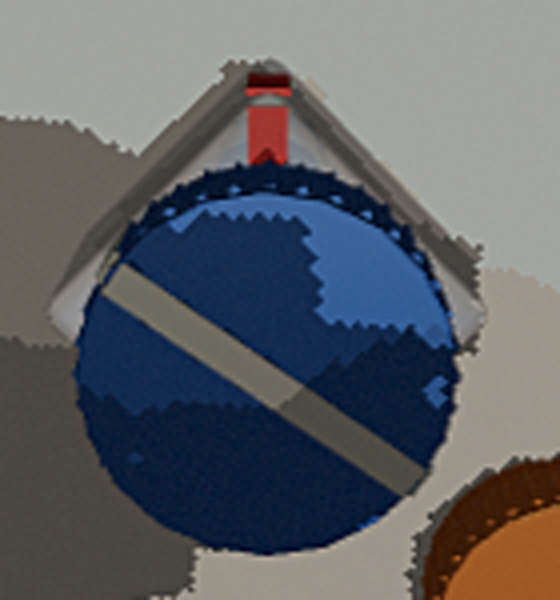

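```bash
python3 - <<'E'
from h import *
import pickle
p=pickle.load(open("w8.pkl","rb"))
C=lambda u,v:(210+u/4-.4,120+v/4-.4)
ang=lambda d:np.degrees(np.arctan2(d[1],d[0]))
a,b=plane(p,C(113,276),.095),plane(p,C(417,482),.095)
rim=[plane(p,C(*x),.095) for x in((78,372),(457,372),(267,553),(267,192))]
print("bar",ang(a-b),np.linalg.norm(a-b),(a+b)/2,"rim mids",(rim[0]+rim[1])/2,(rim[2]+rim[3])/2,np.linalg.norm(rim[0]-rim[1]),np.linalg.norm(rim[2]-rim[3]))
q=[plane(p,C(*x),.062) for x in((55,318),(267,95),(484,312))]
print("diag",ang(q[0]-q[2])%90,np.linalg.norm(q[0]-q[2]),"ctr",(q[0]+q[2])/2,"edges",ang(q[1]-q[0])%90,ang(q[2]-q[1])%90)
m=plane(p,C(268,134),.062);print("mark",ang(m-(q[0]+q[2])/2))
E
```

```text
bar 103.04876198807169 0.06002753816689539 [ 0.4877856  -0.46320909  0.095     ] rim mids [ 0.48873035 -0.46197535  0.095     ] [ 0.48787025 -0.46282279  0.095     ] 0.060860537925057225 0.06103078680313431
diag 49.41624907321702 0.07790517050665302 ctr [ 0.48899731 -0.46198259  0.062     ] edges 4.846202009596839 3.6949878463800445
mark 48.955191918825435
```

The jar now stands with its mark at about 49° and bar at 103°, centred near (0.488,-0.462). That needs 6.8° more yaw at the brace. Regrasping deeper, letting the arm settle before closing.

{"op": "move_arm", "data": {"commands": [{"claw": 1, "travel": [-0.1, 0, 3], "turn": 0}, {"claw": 1, "travel": [0, 0, 3.5], "turn": 0}, {"claw": 1, "travel": [0, 0, 3], "turn": 0}, {"claw": 1, "travel": [0, 0, 2.1], "turn": 0}, {"claw": 1, "travel": [0, 0, 0], "turn": 0}]}}

```text
time: 8.93
ee_pos: [0.487, -0.4614, 0.2332]
tcp_rot: [-179.4, -0.0, 48.6]
wrist_force: [-0.7, 1.1, -0.0]
opening: 0.0854
```

{"op": "move_arm", "data": {"commands": [{"claw": 1, "travel": [0, 0, 0], "turn": 0}, {"claw": 1, "travel": [0, 0, 0], "turn": 0}]}}

```text
time: 9.1
ee_pos: [0.4884, -0.4628, 0.2417]
tcp_rot: [180.0, 0.0, 48.6]
wrist_force: [-0.8, -0.7, 1.0]
opening: 0.0853
```

{"op": "move_arm", "data": {"commands": [{"claw": 1, "travel": [0, 0, 0.2], "turn": 0}, {"claw": 1, "travel": [0, 0, 0], "turn": 0}, {"claw": 1, "travel": [0, 0, 0], "turn": 0}]}}

```text
time: 9.35
ee_pos: [0.4884, -0.4628, 0.2399]
tcp_rot: [179.9, 0.0, 48.6]
wrist_force: [0.2, 0.4, 0.6]
opening: 0.0858
```

```bash
python3 look.py 9
```

```text
9.35 [-43.5  21.7  11.7  79.9  -0.   88. ] [ 0.4884 -0.4628  0.2399] [1.799e+02 1.000e-02 4.857e+01] [0.2 0.4 0.6] [-0.04  0.01  0.03] 0.0858
```

View pics/w9.png

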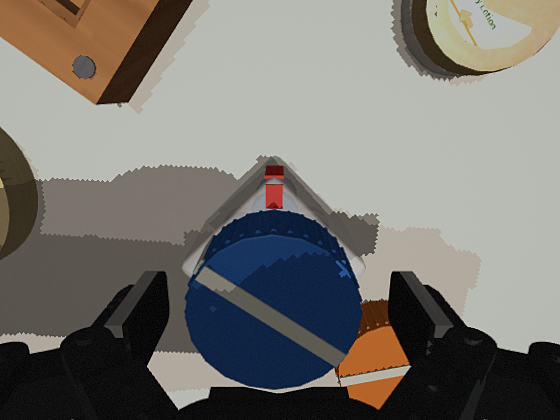

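The cap centre (273) is about 2 mm left of the pads' middle (278), so I'll shift −2 mm in y and close.

{"op": "move_arm", "data": {"commands": [{"claw": 1, "travel": [0, -0.18, 0], "turn": 0}, {"claw": 0.2, "travel": [0, 0, 0], "turn": 0}, {"claw": -0.3, "travel": [0, 0, 0], "turn": 0}, {"claw": -1, "travel": [0, 0, 0], "turn": 0}, {"claw": -1, "travel": [0, 0, 0], "turn": 0}], "squeeze": 110}}

```text
time: 9.82
ee_pos: [0.487, -0.4616, 0.2394]
tcp_rot: [179.9, 0.0, 48.6]
wrist_force: [0.4, -1.3, 5.1]
opening: 0.0586
```

{"op": "move_arm", "data": {"commands": [{"claw": -1, "travel": [0, 0, 0], "turn": 0}, {"claw": -1, "travel": [0, 0, 0], "turn": 0}, {"claw": -1, "travel": [0, 0, 0], "turn": 0}]}}

```text
time: 10.07
ee_pos: [0.487, -0.4616, 0.2394]
tcp_rot: [179.9, 0.0, 48.6]
wrist_force: [-0.4, -1.2, 5.0]
opening: 0.0585
```

```bash
python3 look.py 10
```

```text
10.07 [-43.5  21.4  11.3  79.8  -0.   88. ] [ 0.487  -0.4616  0.2394] [179.93   0.    48.57] [-0.4 -1.2  5. ] [-0.04  0.1   0.01] 0.0585
```

View pics/w10.png

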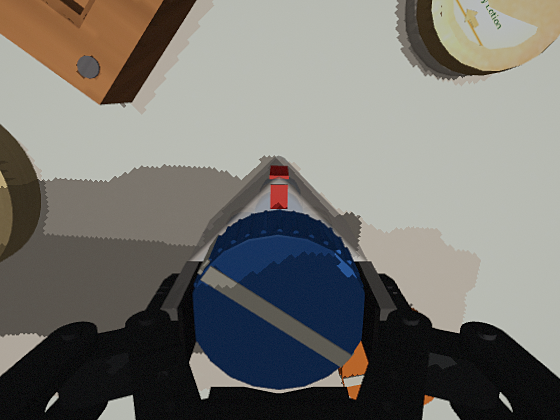

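{"op": "move_arm", "data": {"commands": [{"claw": -1, "travel": [0, 0, -1], "turn": 0}, {"claw": -1, "travel": [0, 0, -2], "turn": 0}, {"claw": -1, "travel": [0, 0, -2.2], "turn": 0}, {"claw": -1, "travel": [0, 0, -2], "turn": 0}, {"claw": -1, "travel": [0, 0, 0], "turn": -6.8}]}}

```text
time: 10.53
ee_pos: [0.4871, -0.4616, 0.3151]
tcp_rot: [179.8, 0.0, 55.3]
wrist_force: [0.7, -0.7, -3.2]
opening: 0.0586
```

{"op": "move_arm", "data": {"commands": [{"claw": -1, "travel": [1.5, -0.6, 0], "turn": 0}, {"claw": -1, "travel": [3, -1.3, 0], "turn": 0}, {"claw": -1, "travel": [3, -1.3, 0], "turn": 0}, {"claw": -1, "travel": [3, -1.3, 0], "turn": 0}, {"claw": -1, "travel": [3, -1.3, 0], "turn": 0}]}}

```text
time: 10.95
ee_pos: [0.5156, -0.316, 0.31]
tcp_rot: [-179.9, -0.0, 55.3]
wrist_force: [1.0, 0.2, -4.4]
opening: 0.0585
```

{"op": "move_arm", "data": {"commands": [{"claw": -1, "travel": [1.7, -0.8, 0], "turn": 0}, {"claw": -1, "travel": [0.75, -0.32, 0], "turn": 0}, {"claw": -1, "travel": [0, 0, 0], "turn": 0}, {"claw": -1, "travel": [0, 0, 0], "turn": 0}, {"claw": -1, "travel": [0, 0, 0], "turn": 0}]}}

```text
time: 11.37
ee_pos: [0.5204, -0.2918, 0.3104]
tcp_rot: [-180.0, 0.0, 55.3]
wrist_force: [0.4, 0.8, -4.3]
opening: 0.0587
```

```bash
python3 look.py 11 s;python3 - <<'E'
import cv2
im=cv2.imread("pics/w11.png");cv2.imwrite("pics/w11d.png",cv2.resize(im[75:260,150:400],None,fx=3.2,fy=3.2,interpolation=cv2.INTER_CUBIC))
E
```

```text
11.37 [-29.3  10.5   5.8  85.3  -0.   95.4] [ 0.5204 -0.2918  0.3104] [-1.7998e+02  2.0000e-02  5.5330e+01] [ 0.4  0.8 -4.3] [ 0.01 -0.03 -0.04] 0.0587
```

View pics/w11d.png

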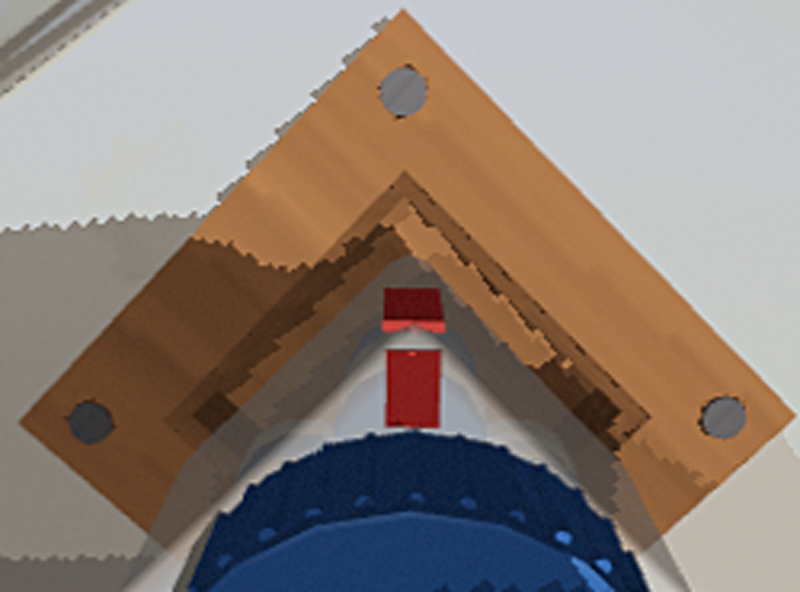

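View pics/w11.png

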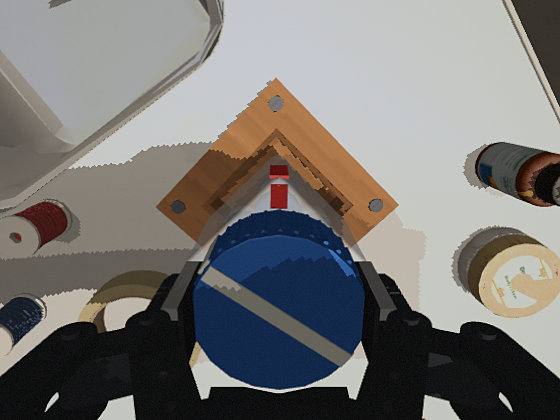

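View pics/s11.png

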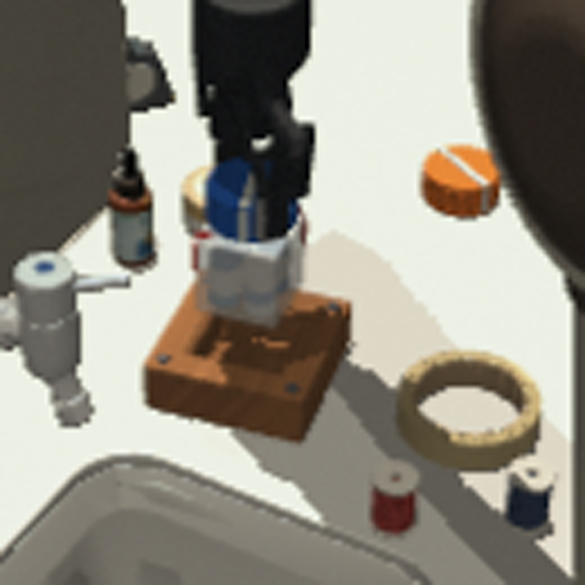

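The jar's corner and mark (280,185) now line up squarely with the brace diagonal: screws at (276,103), (376,205) and (178,207). Checking the offset numerically.

```bash
python3 - <<'E'
from h import *
import pickle
p=pickle.load(open("w11.pkl","rb"));C=lambda u,v:(150+u/3.2-.35,75+v/3.2-.35)
z0=.3104-.2394
b=(plane(p,C(723,417),.038)+plane(p,C(90,422),.038))/2
ax=plane(p,C(403,91),.038)-b;ax/=np.linalg.norm(ax);ay=np.array([ax[1],-ax[0],0])
print("brace",b,np.degrees(np.arctan2(ax[1],ax[0])))
for k,uv,z in(("bot",(412,252),z0),("sh",(414,338),z0+.062),("mark",(413,388),z0+.062),("capL-R mid",((194+364)/2,308),None)):
    q=plane(p,C(*uv),z) if z else plane(p,uv,z0+.095)
    print(k,"along",round(float((q-b)@ax)*1e3,1),"across",round(float((q-b)@ay)*1e3,1))
# reference upright on table w8: apex radius
p=pickle.load(open("w10.pkl","rb"));
print("cap pred in w10",proj(p,(.487,-.4616,.095)))
for k,uv,z in(("bot",(275.5,157),0),("sh",(279,181),.062)):
    q=plane(p,uv,z);d=q-np.array([.487,-.4616,z]);t=np.radians(48.57);print(k,(d[0]*np.cos(t)+d[1]*np.sin(t))*1e3,(d[0]*np.sin(t)-d[1]*np.cos(t))*1e3)
E
```

```text
brace [ 0.52070792 -0.29122552  0.038     ] 55.83785367563804
bot along 40.5 across 1.5
sh along 39.6 across 1.7
mark along 33.1 across 1.5
capL-R mid along 2.4 across 1.3
cap pred in w10 [274.91393109 316.36019151]
bot 39.32507786219959 -0.1839040142485905
sh 40.12651613891681 1.5085203343530376
```

Relative to the socket the jar is about +1.5 to 2 mm along tool x and +1.5 mm along tool y. Correcting both, then lowering.

{"op": "move_arm", "data": {"commands": [{"claw": -1, "travel": [-0.16, -0.14, 1.0], "turn": 0}, {"claw": -1, "travel": [0, 0, 1.5], "turn": 0}, {"claw": -1, "travel": [0, 0, 0.7], "turn": 0}, {"claw": -1, "travel": [0, 0, 0], "turn": 0}, {"claw": -1, "travel": [0, 0, 0], "turn": 0}]}}

```text
time: 11.88
ee_pos: [0.5183, -0.2916, 0.2785]
tcp_rot: [-180.0, 0.0, 55.3]
wrist_force: [-0.4, 0.6, -2.8]
opening: 0.0588
```

{"op": "move_arm", "data": {"commands": [{"claw": -1, "travel": [0, 0, 0.3], "turn": 0}, {"claw": -1, "travel": [0, 0, 0.3], "turn": 0}, {"claw": -1, "travel": [0, 0, 0], "turn": 0}]}}

```text
time: 12.13
ee_pos: [0.5184, -0.2914, 0.272]
tcp_rot: [-180.0, 0.0, 55.4]
wrist_force: [-0.1, 1.0, -5.1]
opening: 0.0588
```

It is 5 mm below the rim with no contact force. Continuing.

{"op": "move_arm", "data": {"commands": [{"claw": -1, "travel": [0, 0, 0.4], "turn": 0}, {"claw": -1, "travel": [0, 0, 0.4], "turn": 0}, {"claw": -1, "travel": [0, 0, 0.4], "turn": 0}, {"claw": -1, "travel": [0, 0, 0], "turn": 0}]}}

```text
time: 12.47
ee_pos: [0.5183, -0.2913, 0.2595]
tcp_rot: [-179.9, 0.0, 55.4]
wrist_force: [-0.3, -0.2, -4.5]
opening: 0.0586
```

{"op": "move_arm", "data": {"commands": [{"claw": -1, "travel": [0, 0, 0.4], "turn": 0}, {"claw": -1, "travel": [0, 0, 0.4], "turn": 0}, {"claw": -1, "travel": [0, 0, 0], "turn": 0}]}}

```text
time: 12.72
ee_pos: [0.5184, -0.2913, 0.2517]
tcp_rot: [-179.9, 0.0, 55.4]
wrist_force: [-0.2, 0.9, -4.5]
opening: 0.0587
```

{"op": "move_arm", "data": {"commands": [{"claw": -1, "travel": [0, 0, 0.3], "turn": 0}, {"claw": -1, "travel": [0, 0, 0.2], "turn": 0}, {"claw": -1, "travel": [0, 0, 0], "turn": 0}]}}

```text
time: 12.97
ee_pos: [0.5184, -0.2913, 0.2479]
tcp_rot: [-180.0, -0.0, 55.4]
wrist_force: [-0.8, 1.2, -0.8]
opening: 0.0585
```

```bash
python3 look.py 12 s
```

```text
12.97 [-29.3  10.9  -0.7  78.4   0.   95.3] [ 0.5184 -0.2913  0.2479] [-1.7999e+02 -1.0000e-02  5.5380e+01] [-0.8  1.2 -0.8] [0.19 0.28 0.04] 0.0585
```

View pics/w12.png

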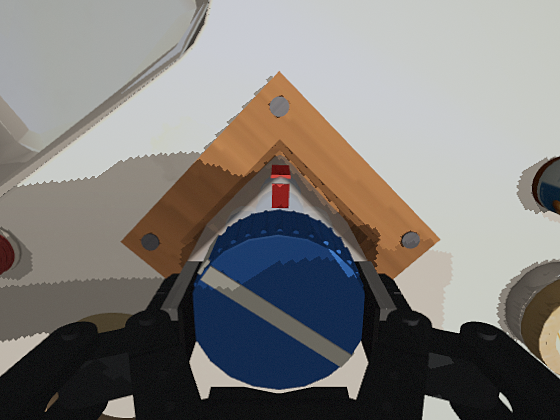

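View pics/s12.png

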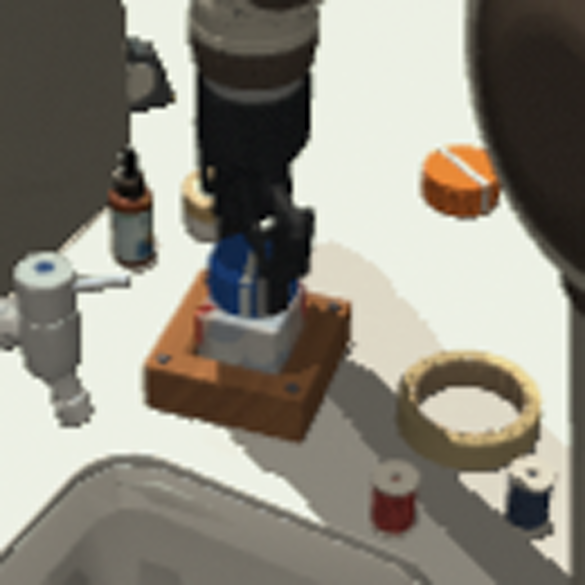

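Contact at TCP z 0.248 against an expected 0.2474, so the jar is down in the socket, with the force now relieved. I'll press slightly and measure the bar angle for the unscrew amount.

{"op": "move_arm", "data": {"commands": [{"claw": -1, "travel": [0, 0, 0.25], "turn": 0}, {"claw": -1, "travel": [0, 0, 0], "turn": 0}, {"claw": -1, "travel": [0, 0, 0], "turn": 0}]}}

```text
time: 13.32
ee_pos: [0.5185, -0.2913, 0.2464]
tcp_rot: [179.9, -0.0, 55.4]
wrist_force: [-4.2, 3.5, 7.6]
opening: 0.0585
```

```bash
python3 look.py 13; python3 - <<'E'
from h import *
import pickle
p=pickle.load(open("w13.pkl","rb"));im=cv2.imread("pics/w13.png")
cv2.imwrite("pics/w13c.png",cv2.resize(im[140:400,180:380],None,fx=3.5,fy=2.3,interpolation=cv2.INTER_CUBIC))
ang=lambda d:np.degrees(np.arctan2(d[1],d[0]))
print("bar",ang(plane(p,(206,272),.103)-plane(p,(347,357),.103)))
E
```

```text
13.32 [-29.3  10.9  -0.9  78.2   0.   95.3] [ 0.5185 -0.2913  0.2464] [ 1.7995e+02 -2.0000e-02  5.5380e+01] [-4.2  3.5  7.6] [0.74 0.93 0.05] 0.0585
bar 110.76601040119785
```

View pics/w13c.png

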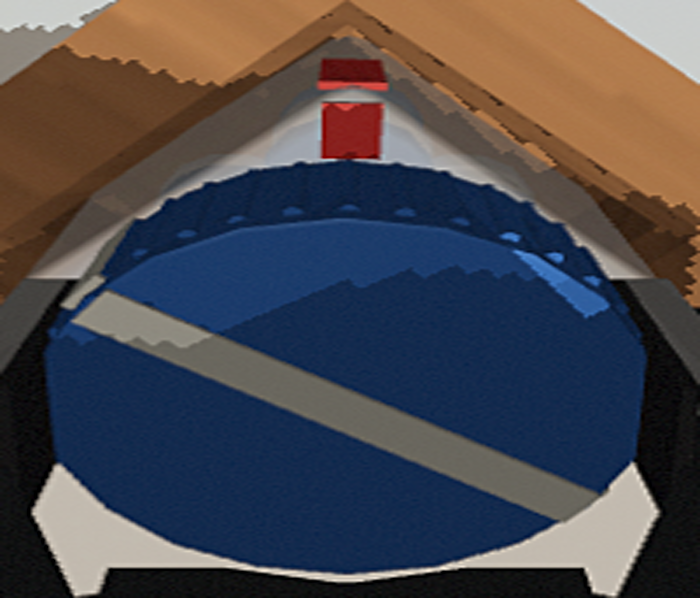

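The seated jar pushes back about 12 N. The bar is at 110.8° and the red corners at 55.8/235.8°, so about 125° CCW to go (2.18 rad). Starting the unscrew.

{"op": "move_arm", "data": {"commands": [{"claw": -1, "travel": [0, 0, -0.03], "turn": -3}, {"claw": -1, "travel": [0, 0, -0.03], "turn": -6}, {"claw": -1, "travel": [0, 0, -0.03], "turn": -6}, {"claw": -1, "travel": [0, 0, -0.03], "turn": -6}, {"claw": -1, "travel": [0, 0, -0.03], "turn": -6}]}}

```text
time: 13.78
ee_pos: [0.519, -0.2912, 0.248]
tcp_rot: [179.9, -0.0, 82.7]
wrist_force: [0.6, 4.3, 5.4]
opening: 0.0588
```

```bash
python3 look.py 14
```

```text
13.78 [-29.3  10.8  -0.7  78.3   0.1  68. ] [ 0.519  -0.2912  0.248 ] [ 1.7985e+02 -1.0000e-02  8.2690e+01] [0.6 4.3 5.4] [ 0.84  0.11 -0.07] 0.0588
```

View pics/w14.png

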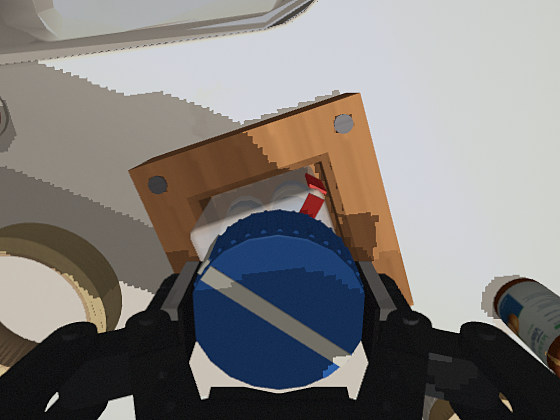

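The cap turns with the gripper while the jar stays in the socket (red mark now at (313,205) in the rotating view). Carrying on.

{"op": "move_arm", "data": {"commands": [{"claw": -1, "travel": [0, 0, -0.01], "turn": -6.5}, {"claw": -1, "travel": [0, 0, -0.01], "turn": -6.5}, {"claw": -1, "travel": [0, 0, -0.01], "turn": -6.5}, {"claw": -1, "travel": [0, 0, -0.01], "turn": -6.5}, {"claw": -1, "travel": [0, 0, -0.01], "turn": -6.5}]}}

```text
time: 14.25
ee_pos: [0.5185, -0.2912, 0.2483]
tcp_rot: [180.0, 0.0, 115.0]
wrist_force: [-4.3, 3.5, 7.6]
opening: 0.0585
```

{"op": "move_arm", "data": {"commands": [{"claw": -1, "travel": [0, 0, -0.01], "turn": -6.5}, {"claw": -1, "travel": [0, 0, -0.01], "turn": -6.5}, {"claw": -1, "travel": [0, 0, -0.01], "turn": -6.5}, {"claw": -1, "travel": [0, 0, -0.01], "turn": -6.5}, {"claw": -1, "travel": [0, 0, -0.01], "turn": -6.5}]}}

```text
time: 14.67
ee_pos: [0.5183, -0.2916, 0.2489]
tcp_rot: [-180.0, 0.1, 147.5]
wrist_force: [-4.8, 1.1, 7.7]
opening: 0.0589
```

{"op": "move_arm", "data": {"commands": [{"claw": -1, "travel": [0, 0, 0], "turn": -6.5}, {"claw": -1, "travel": [0, 0, 0], "turn": -6.5}, {"claw": -1, "travel": [0, 0, 0], "turn": -6.5}, {"claw": -1, "travel": [0, 0, 0], "turn": -6.5}, {"claw": -1, "travel": [0, 0, 0], "turn": 0}]}}

```text
time: 15.08
ee_pos: [0.5185, -0.2918, 0.249]
tcp_rot: [-179.9, 0.1, 173.6]
wrist_force: [-3.6, -1.0, 7.0]
opening: 0.0586
```

```bash
python3 look.py 15 s
```

```text
15.08 [-29.4  10.8  -0.6  78.4  -0.1 -23. ] [ 0.5185 -0.2918  0.249 ] [-1.7990e+02  8.0000e-02  1.7361e+02] [-3.6 -1.   7. ] [-0.15  0.58  0.07] 0.0586
```

View pics/w15.png

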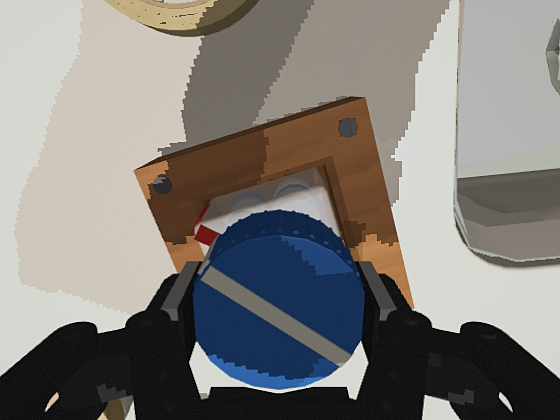

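View pics/s15.png

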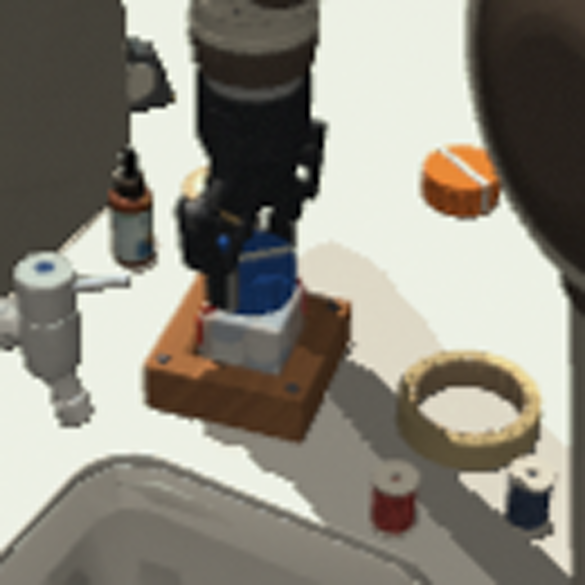

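The bar's left end (205,268) is now close to the red corner (206,235). Turning 6° more, then a gentle lift.

{"op": "move_arm", "data": {"commands": [{"claw": -1, "travel": [0, 0, 0], "turn": -6}, {"claw": -1, "travel": [0, 0, 0], "turn": 0}, {"claw": -1, "travel": [0, 0, -0.3], "turn": 0}, {"claw": -1, "travel": [0, 0, -0.3], "turn": 0}, {"claw": -1, "travel": [0, 0, 0], "turn": 0}]}}

```text
time: 15.6
ee_pos: [0.5186, -0.2917, 0.2543]
tcp_rot: [-179.9, 0.0, 179.3]
wrist_force: [-1.7, -1.6, 0.2]
opening: 0.0583
```

```bash
python3 look.py 16 s
```

```text
15.6 [-29.3  10.8  -0.1  79.1  -0.  -28.6] [ 0.5186 -0.2917  0.2543] [-1.7995e+02  4.0000e-02  1.7927e+02] [-1.7 -1.6  0.2] [-0.34  0.31  0.03] 0.0583
```

View pics/w16.png

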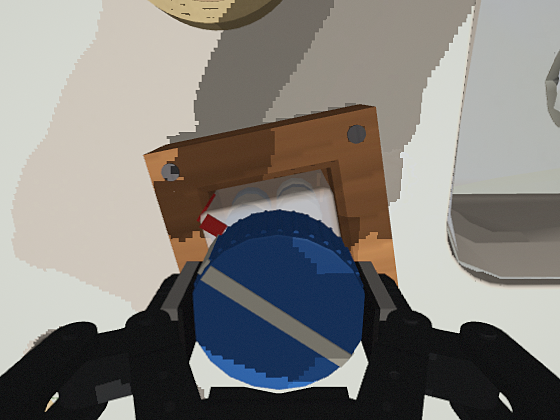

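View pics/s16.png

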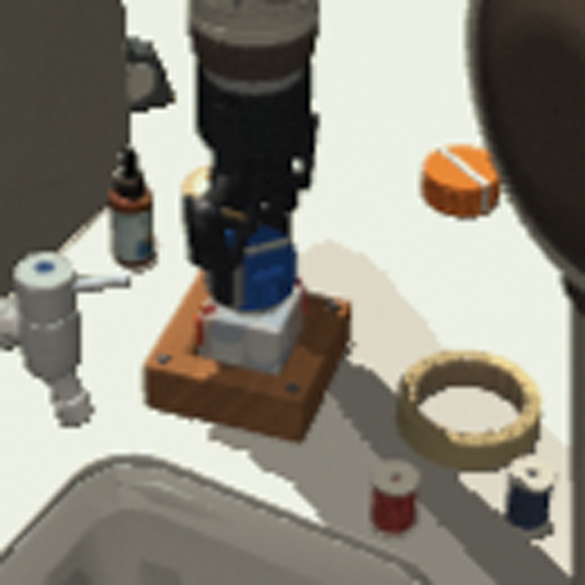

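{"op": "move_arm", "data": {"commands": [{"claw": -1, "travel": [0, 0, -0.5], "turn": 0}, {"claw": -1, "travel": [0, 0, -0.5], "turn": 0}, {"claw": -1, "travel": [0, 0, 0], "turn": 0}]}}

```text
time: 15.95
ee_pos: [0.5188, -0.2914, 0.2649]
tcp_rot: [-180.0, 0.1, 179.4]
wrist_force: [0.4, -0.1, 0.3]
opening: 0.0587
```

```bash
python3 look.py 17 s
```

```text
15.95 [-29.3  10.6   0.9  80.2   0.  -28.7] [ 0.5188 -0.2914  0.2649] [-1.7998e+02  8.0000e-02  1.7936e+02] [ 0.4 -0.1  0.3] [ 0.    0.06 -0.03] 0.0587
```

View pics/s17.png

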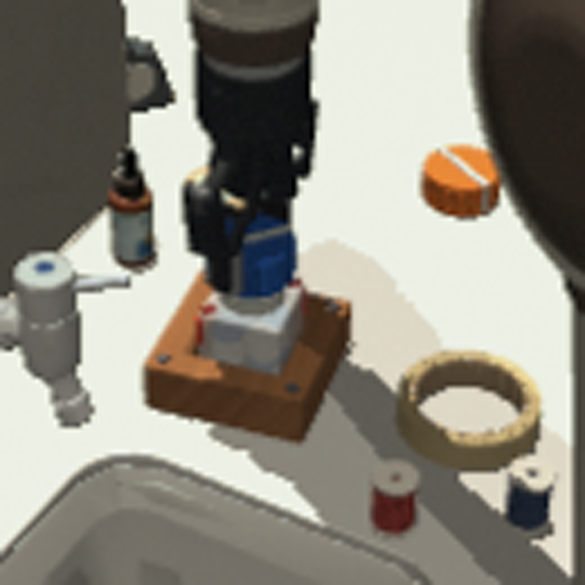

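View pics/w17.png

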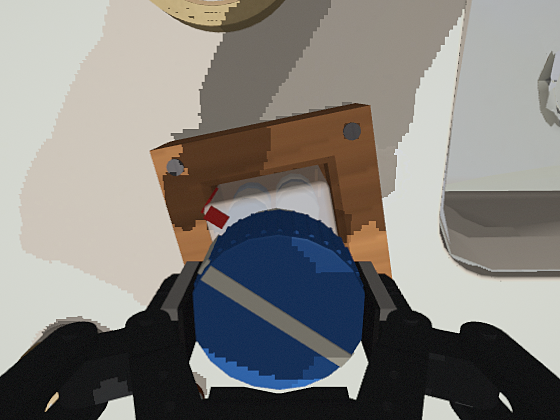

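The cap is coming off: the white neck is visible under it in the scene crop at (252,300), the jar is still in the socket and there is no load on the wrist. Lifting to the final height.

{"op": "move_arm", "data": {"commands": [{"claw": -1, "travel": [0, 0, -0.7], "turn": 0}, {"claw": -1, "travel": [0, 0, -0.7], "turn": 0}, {"claw": -1, "travel": [0, 0, -0.8], "turn": 0}, {"claw": -1, "travel": [0, 0, -0.6], "turn": 0}, {"claw": -1, "travel": [0, 0, 0], "turn": 0}]}}

```text
time: 16.47
ee_pos: [0.5188, -0.2915, 0.2938]
tcp_rot: [-179.9, 0.1, 179.4]
wrist_force: [0.4, 0.3, 0.2]
opening: 0.0587
```

{"op": "move_arm", "data": {"commands": [{"claw": -1, "travel": [0, 0, 0], "turn": 0}, {"claw": -1, "travel": [0, 0, 0], "turn": 0}, {"claw": -1, "travel": [0, 0, 0], "turn": 0}]}}

```text
time: 16.72
ee_pos: [0.5184, -0.2913, 0.2912]
tcp_rot: [180.0, -0.0, 179.4]
wrist_force: [0.5, -0.2, -0.0]
opening: 0.0593
```

```bash
python3 look.py 18 s; python3 - <<'E'
from workcell import viewer
import cv2
im=viewer.camera("scene");cv2.imwrite("pics/s18f.png",im)
cv2.imwrite("pics/s18z.png",cv2.resize(im[170:225,260:325],None,fx=9,fy=9,interpolation=cv2.INTER_CUBIC))
E
```

```text
16.72 [-29.3  10.3   3.5  83.2   0.  -28.7] [ 0.5184 -0.2913  0.2912] [ 1.7998e+02 -3.0000e-02  1.7937e+02] [ 0.5 -0.2 -0. ] [ 0.02  0.01 -0.04] 0.0593
```

View pics/s18z.png

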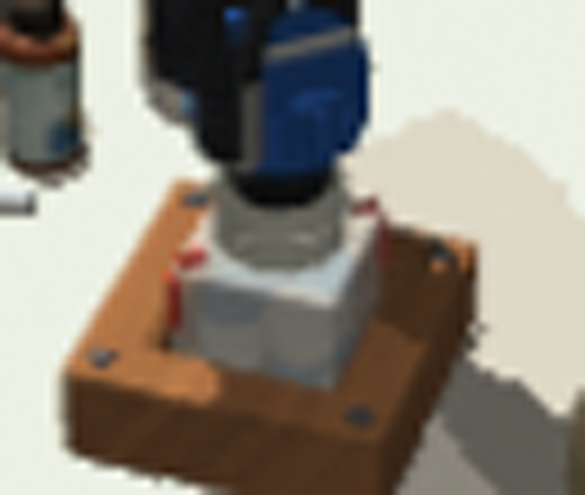

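View pics/w18.png

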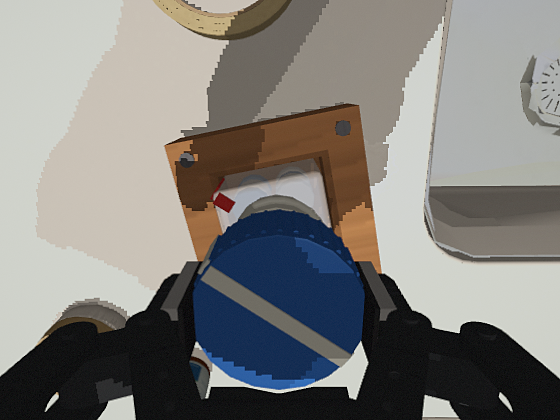

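View pics/s18f.png

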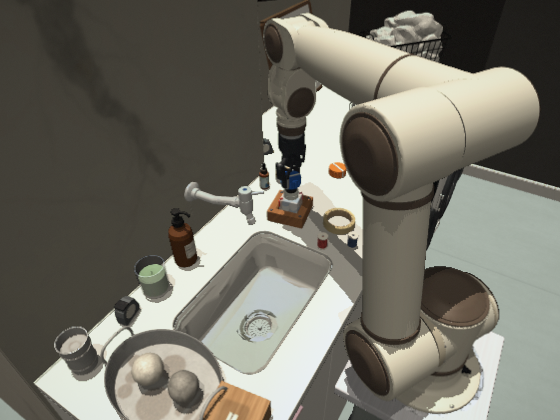

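The cap is held level, the neck and seal are bare below it, and the jar stands in the socket with the bystanders where they were. As a last numeric check I'll triangulate the jar's shoulder height and the cap position.

```bash
python3 - <<'E'
from h import *
from workcell import viewer,status
import pickle
p=pickle.load(open("w18.pkl","rb"));ps=viewer.camera_params("scene")
x,g=tri(p,(224,202),ps,(260+190/9-.4,170+260/9-.4));print("near mark",x.round(4),round(g,4))
z=.2912-.2394+.095
print("cap ellipse mid",plane(p,(279,310),z),"expected cap top z",z)
q=[plane(p,u,.038) for u in((343,128),(187,160))];print("screws",q,np.linalg.norm(q[0]-q[1]))
o=status.get_obs();print(o["opening"],o["wrist_force"],o["qd"].round(2))
E
```

```text
near mark [ 0.54   -0.3182  0.0257] 0.055
cap ellipse mid [ 0.51672808 -0.29160948  0.1468    ] expected cap top z 0.1468
screws [array([ 0.46568768, -0.25376043,  0.038     ]), array([ 0.48344292, -0.34585543,  0.038     ])] 0.09379093264825089
0.05851374070358284 [ 0.18464986 -0.28770739 -0.27005358] [ 0.02 -0.04  0.16  0.04  0.06 -0.03]
```

```bash
python3 - <<'E'
from h import *
from workcell import viewer
import pickle
p=pickle.load(open("w18.pkl","rb"));ps=viewer.camera_params("scene")
x,g=tri(p,(224,202),ps,(260+367/9-.4,170+207/9-.4));print("mark",x.round(4),round(g,4))
print("other mark at z=.07",plane(ps,(260+190/9-.4,170+260/9-.4),.07),"this",plane(p,(224,202),.07))
E
```

```text
mark [ 0.4993 -0.3197  0.074 ] 0.0002
other mark at z=.07 [ 0.53998666 -0.26735895  0.07      ] this [ 0.50035704 -0.32030864  0.07      ]
```

```bash
python3 - <<'E'
from h import *
for n in(12,15,16,17,18):
    im=cv2.imread(f"pics/s{n}.png")[270:345,180:320]
    m=cv2.inRange(cv2.cvtColor(im,cv2.COLOR_BGR2HSV),(0,120,60),(6,255,255))|cv2.inRange(cv2.cvtColor(im,cv2.COLOR_BGR2HSV),(172,120,60),(180,255,255))
    _,l,s,c=cv2.connectedComponentsWithStats(m)
    print(n,[(s[i,:5].tolist(),c[i].round(1).tolist()) for i in range(1,len(s)) if s[i,4]>30])
E
```

```text
12 [([122, 26, 5, 20, 52], [123.6, 36.7]), ([19, 35, 13, 9, 75], [24.7, 38.6]), ([17, 50, 5, 23, 89], [19.2, 61.1])]
15 [([122, 25, 5, 19, 69], [124.2, 34.3]), ([23, 35, 13, 9, 63], [28.5, 38.7]), ([17, 48, 6, 27, 125], [19.9, 61.3])]
16 [([122, 25, 5, 19, 73], [124.2, 34.2]), ([23, 36, 11, 8, 66], [27.7, 39.2]), ([17, 47, 6, 28, 138], [19.7, 60.4])]
17 [([123, 25, 4, 19, 62], [124.4, 33.8]), ([23, 36, 11, 8, 62], [27.9, 39.1]), ([17, 47, 6, 28, 138], [19.7, 60.4])]
18 [([122, 25, 5, 19, 71], [124.3, 34.4]), ([23, 35, 11, 9, 71], [27.7, 38.9]), ([17, 47, 6, 28, 134], [19.8, 60.4])]
```

The jar's marks have stayed put to a fraction of a pixel from before the lift until now, so it stayed seated. Handing in.

```bash
python3 - <<'E'
from workcell import bot,status
print(bot.job_done()); o=status.get_obs();print(o["time"],o["ee_pos"],o["opening"])
E
```

```text
the job is handed in; nothing more can be done
None
the job is handed in; nothing more can be done
```

The jar is seated in the brace and its blue cap is off, held level in the gripper about 25 mm above the mouth. I handed in at about 17 s; no verdict is reported.

**First try:** the jar caught on the socket rim and tilted about 3–4° in the grip, with up to about 38 N measured at the wrist. I set it back on the worktop where it had stood, measured it again and regrasped it deeper and harder.

**Seating and unscrewing:** the second try went in without resistance and touched bottom within 1 mm of the expected height. I then turned the cap about 124° counter-clockwise, until the white bar met the red corners, and lifted it straight off.

**Last checks:**
- **Cap height:** the lower edge is about 111 mm above the jar's underside, worked out from the arm's height, with no load on the wrist.
- **Grip:** the fingers still hold the cap at about 59 mm opening.
- **Jar:** its red marks did not move in the camera view during the lift.
- **Bystanders:** those in view are where they were in the last pictures.

**One disagreement:** triangulating a red mark put the jar's shoulder at 74 mm instead of the expected 70 mm, and the jar's middle about 2–3 mm from the brace's. I put this down to pixel error in the far camera, since the contact height agreed with a fully seated jar.

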